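# Make up a batch of valve bodies on the hooded check scale

### The job

Make up a batch by weight on the check scale: draw the catch fully back, slide the hood fully open by its handle, and add valve bodies from the tray to the pan, one after another, until the needle of its dial rests between the two thick marks. Then slide the hood fully shut and push the catch fully home, with what was on the pan still on it, the unused valve bodies left in the tray and everything else on the bench left where it was.

Things in the scene. Friction and masses are not known exactly. Their poses are not given: they have to be found in the camera images.
- scale: White check scale, fixed. Origin: on the bench under the pan's centre; x, y, z in the scale's notes are its axes (z up). Base 230 (x) x 460 (y) x 30 mm, y = -120 to +340 mm. Carries a sprung steel pan, a clear sliding hood over it, a catch that locks the hood, and on its +x side, out to x = 200 mm and 125 mm high, a round dial of 112 mm diameter facing 45 degrees up to +x.
- pan (a joint): How far the pan has sunk, m: 0 empty, stop at 0.060. Spring 300 N/m: 3 N sinks it 10 mm, one valve body 6.5 to 10 mm. The dial's needle turns clockwise with it, 4.3 degrees per mm, from lower left (7:30 on a clock) at 0; the two long thick marks bound the target band, at 0.030 (12 o'clock, less 6 degrees) and 0.042 (1:30); thin marks every 6 mm.
- pan_floor (a point): Centre of the top of the pan's floor (95 mm above the bench when empty; moves with the pan; axes as the scale's). Steel pan 192 (x) x 186 (y) mm outside, rim 4 mm thick and 11 mm high. Six valve bodies fit with their long side along x: two columns at x = -45 and +45 mm, three rows at y = -58, 0, +58 mm.
- hood (a joint): How far the hood has slid along the scale's +y, m: 0 shut (over the pan), 0.235 fully open. About 2 N of friction; stays where left. With the catch home a shut hood cannot open and an open one cannot shut. A clear tunnel 216 (x) x 210 (y) mm, roof 176 to 180 mm above the bench, open at both ends, centred over the pan when shut.
- hood_handle (a point): Centre of the black bar handle on the hood's roof: bar 110 mm along x, 16 mm (y) x 16 mm (z), its centre 216 mm above the bench (28 mm clear under the bar); moves with the hood.
- catch (a joint): The interlock: a steel bolt that slides along the scale's -x (away from the hood). 0 = home (hood locked), 0.036 = fully drawn; the hood is free from about 0.025. About 1.5 N of friction; it stays where it is left.
- catch_knob (a point): Centre of the grip of the catch's upright black knob (24 mm diameter, 42 mm tall, from 108 to 150 mm above the bench, this point 130 mm up), on a bracket at the scale's -x side at x = -155, y = +98 mm when home; moves with the catch.
- tray: Shallow stainless tray, fixed, 240 (x) x 280 (y) mm, walls 25 mm high and 3 mm thick, floor 3 mm thick. Origin under its centre. Four to six spare valve bodies stand in it at the start.
- valve1: Aluminium valve body (all nine are alike): block 70 (x) x 44 (y) x 30 mm high with an upright round bonnet 30 mm in diameter and 32 mm tall on its middle, 62 mm overall. Origin: centre of the underside, z up through the bonnet. 0.20 to 0.30 kg, each a little different. Starts in the tray; may be absent.
- valve2: Like valve1. Starts in the tray; may be absent.
- valve3: Like valve1. Starts in the tray; may be absent.
- valve4: Like valve1. Starts in the tray; may be absent.
- valve5: Like valve1. Starts in the tray; may be absent.
- valve6: Like valve1. Starts in the tray; may be absent.
- valve7: Aluminium valve body (all nine are alike): block 70 (x) x 44 (y) x 30 mm high with an upright round bonnet 30 mm in diameter and 32 mm tall on its middle, 62 mm overall. Origin: centre of the underside, z up through the bonnet. 0.20 to 0.30 kg, each a little different. Starts on the scale's pan; may be absent.
- valve8: Like valve1. Starts on the scale's pan; may be absent.
- valve9: Like valve1. Starts on the scale's pan; may be absent.
- bottle: Bystander: white plastic bottle, 64 mm diameter, 160 mm tall, origin at its foot. Leave alone.
- jar: Bystander: amber jar, 60 mm diameter, 70 mm tall, origin at its foot. Leave alone.
- driver: Bystander: screwdriver lying flat, 190 mm long along its x. Leave alone.
- brush: Bystander: small brush lying flat, 170 mm long along its x. Leave alone.
- loupe: Bystander: hand magnifier lying flat, lens rim 70 mm in diameter at the origin, handle 90 mm toward its -x. Leave alone.
Mind the look-alikes: they are no part of the job. What is shaped like the valve6 but purple is not meant.

How it is judged:
On the way, in this order (a step that is already met when the one before it is completed fails the run):
1. the catch is drawn back (value of joint catch above 0.028 m), for 0.2 s.
2. the hood is slid open (value of joint hood above 0.205 m), for 0.2 s.
3. with the hood open, the pan rests in the target band and the robot is not touching it (value of joint pan between 0.029 and 0.043 m and velocity of joint pan between -0.01 and 0.01 m/s and value of joint hood above 0.15 m and contact force between the fingers and pan below 0.5 N), for 0.5 s.
4. the hood is slid shut (value of joint hood below 0.008 m), for 0.2 s.
5. the catch is pushed home (value of joint catch below 0.007 m and value of joint hood below 0.01 m), for 0.2 s.
At the end, for the whole second after the job is handed in: The catch is home (within 7 mm), the hood is shut (within 10 mm), the pan is at rest, sunk 29 to 43 mm (needle between the thick marks, 1 mm of grace), every valve body that started on the pan is on it, and every other valve body is on the pan or in the tray (all of step 5 and value of joint pan between 0.029 and 0.043 m and velocity of joint pan between -0.01 and 0.01 m/s and ((x of valve1 in the frame of pan_floor between -0.092 and 0.092 m and y of valve1 in the frame of pan_floor between -0.092 and 0.092 m and z of valve1 in the frame of pan_floor between -0.02 and 0.06 m) or (x of valve1 in the frame of tray between -0.12 and 0.12 m and y of valve1 in the frame of tray between -0.14 and 0.14 m and z of valve1 in the frame of tray between -0.02 and 0.06 m)) and ((x of valve2 in the frame of pan_floor between -0.092 and 0.092 m and y of valve2 in the frame of pan_floor between -0.092 and 0.092 m and z of valve2 in the frame of pan_floor between -0.02 and 0.06 m) or (x of valve2 in the frame of tray between -0.12 and 0.12 m and y of valve2 in the frame of tray between -0.14 and 0.14 m and z of valve2 in the frame of tray between -0.02 and 0.06 m)) and ((x of valve3 in the frame of pan_floor between -0.092 and 0.092 m and y of valve3 in the frame of pan_floor between -0.092 and 0.092 m and z of valve3 in the frame of pan_floor between -0.02 and 0.06 m) or (x of valve3 in the frame of tray between -0.12 and 0.12 m and y of valve3 in the frame of tray between -0.14 and 0.14 m and z of valve3 in the frame of tray between -0.02 and 0.06 m)) and ((x of valve4 in the frame of pan_floor between -0.092 and 0.092 m and y of valve4 in the frame of pan_floor between -0.092 and 0.092 m and z of valve4 in the frame of pan_floor between -0.02 and 0.06 m) or (x of valve4 in the frame of tray between -0.12 and 0.12 m and y of valve4 in the frame of tray between -0.14 and 0.14 m and z of valve4 in the frame of tray between -0.02 and 0.06 m)) and ((x of valve5 in the frame of pan_floor between -0.092 and 0.092 m and y of valve5 in the frame of pan_floor between -0.092 and 0.092 m and z of valve5 in the frame of pan_floor between -0.02 and 0.06 m) or (x of valve5 in the frame of tray between -0.12 and 0.12 m and y of valve5 in the frame of tray between -0.14 and 0.14 m and z of valve5 in the frame of tray between -0.02 and 0.06 m)) and ((x of valve6 in the frame of pan_floor between -0.092 and 0.092 m and y of valve6 in the frame of pan_floor between -0.092 and 0.092 m and z of valve6 in the frame of pan_floor between -0.02 and 0.06 m) or (x of valve6 in the frame of tray between -0.12 and 0.12 m and y of valve6 in the frame of tray between -0.14 and 0.14 m and z of valve6 in the frame of tray between -0.02 and 0.06 m)) and x of valve7 in the frame of pan_floor between -0.092 and 0.092 m and y of valve7 in the frame of pan_floor between -0.092 and 0.092 m and z of valve7 in the frame of pan_floor between -0.02 and 0.06 m and x of valve8 in the frame of pan_floor between -0.092 and 0.092 m and y of valve8 in the frame of pan_floor between -0.092 and 0.092 m and z of valve8 in the frame of pan_floor between -0.02 and 0.06 m and x of valve9 in the frame of pan_floor between -0.092 and 0.092 m and y of valve9 in the frame of pan_floor between -0.092 and 0.092 m and z of valve9 in the frame of pan_floor between -0.02 and 0.06 m); the robot touches nothing.
It fails at once if a bystander (bottle, jar, screwdriver, brush or magnifier) is moved more than 40 mm or knocked over (distance of any of bottle, jar, driver, brush, loupe from where it was at the start of the episode above 0.04 m or angle between any of bottle, jar's own z axis and vertical above 0.5 rad).
Of valve1, valve2, valve3, valve4, valve5, valve6 only 4 to 6 are there at a start; the rules pass over those that are not, and their reading is None.
Of valve7, valve8, valve9 only 1 to 2 are there at a start; the rules pass over those that are not, and their reading is None.
At some moment in a run one of valve1, valve2, valve3, valve4, valve5, valve6 may be knocked a few centimetres aside while the robot is not near it.
It also fails if it takes over 210 s, if anything falls off the work surface, if the arm or the gripper's body presses on something with over 40 N, if the wrist force passes 120 N, or if a joint passes its speed limit or range.

### The arm

A 6-joint arm with a two-finger parallel gripper is mounted at the origin on the work surface. World frame = base frame: x ahead of the robot, y to its left, z up, the work surface at z = 0. Lengths are in m, angles in rad, forces in N, time in s.
With the tool pointing down it reaches from about 0.275 to 0.825 m from the base axis. Payload 5.2 kg.
Tool frame: the origin (TCP) lies midway between the tips of the shut fingers; the grasp point (between the pads) lies 19 mm behind it; z points along the fingers, y is the line along which they close (so a half turn about z gives the same grasp; the last joint's range is limited). The gripper opens to 93 mm and grips with 3 to 60 N. Pads are 15 mm wide; open, the fingers measure 128 mm over their backs; the gripper's body (75 mm by 188 mm) begins 65 mm behind the grasp point.
Start: joints at [1.039, 0.259, 1.535, -0, 1.348, -0.203], TCP at [0.178, 0.521, 0.219] pointing down, gripper open.
Joint ranges: [-3.14, 3.14], [-0.91, 2.08], [0.19, 2.58], [-1.22, 4.36], [0.22, 2.71], [-3.12, 3.12]. Speed limits (rad/s): [2.57, 2.57, 3.14, 3.14, 3.14, 3.14].

### API

Orientations are given as a rotation vector (axis times angle).
In Python, from rig import monitor, imaging, workorder gives the robot as it stands.
- The arm moves only by the tool apply_moves, never from a script. Its argument "plan" is a list of rows, each an object with "offset": the shift along the tool's x, y, z scaled (see below), a list of three; "rotation": the turn, a rotation vector about the tool's x, y, z scaled (see below), a list of three. In form: [{"offset": [dx, dy, dz], "rotation": [ax, ay, az]}, ...]. A call has 1 to 5 rows; each row shifts and turns the commanded pose from where the row before left it, along the tool's axes as they then stand; what a row does not reach is not made up. The controller multiplies each number of a shift by 0.03 m and each number of a turn by 0.1 rad. A row lasts 1/10 s, in which the tool goes at most 50 mm and 8.59 degrees, less where a joint would pass 70% of its speed; a pose out of reach is approached as far as the arm can. A call with a number of a shift or a turn outside -1 to 1 is refused whole. A call with a gripper value outside its range is refused whole. "grip" is the opening, from 0 (shut) to 1 (fully open), set as the call begins (left out, the last holds). The fingers move at their own pace and stop on an object; "force" is the grip in N (left out, the last holds). Time passes only in rows, so rows that do not move let the fingers close. It gives the time, the measured TCP pose, the force, the opening and the grip force at its end, in the units of the state.
- monitor.get_state(): the state, without advancing time (a new reading comes with each control period).
- imaging.get_image(name): name is "scene" or "top" or "wrist"; returns a dict with "pixels" (384x512x3 uint8, red, green, blue), "fx", "fy", "cx", "cy" (pixels), "xyz" and "attitude" of the camera in the world; the wrist camera has in their place "mount" (4x4, takes a point from camera to tool coordinates, whose origin is the TCP and whose axes are the flange's). Camera axes: x right, y down, z forward; pixel columns grow to the right and rows downward; lengths in m; the calibration is good to about 2 mm. A picture is of the moment at which its call begins: read the wrist's pose just before it. There is no depth.
- workorder.close_job(): hands the job in; it is judged then, once.
Trained networks look in the newest picture that a camera, given by its name, has taken for a name from the list of things; names that differ only in an ending like _2 or _b are one class to them, and where a whole thing is asked for, a point or a joint stands for the part that bears it (a point fixed in the world has none). Each returns a list of dicts, best first, with "score" (0 to 1); they miss things now and then, are a little off and sometimes report something else, mostly with a low value. They report only what shows in the picture. A call takes as long as a camera call. They do not tell look-alikes from the thing itself.
- imaging.spot_in(label, camera): "box" ([left, top, width, height] in pixels, round what is visible of it).
- imaging.masks_of(label, camera): "region" (384x512 bool, what is visible of it) and "box" ([left, top, width, height] in pixels, round what is visible of it).
- imaging.place_of(label, camera): "centre" ([column, row] in pixels: a listed point, or the origin of a listed thing).
The state is a dict: "time": time; "joints": joint angles; "joint_vel": joint speeds; "joint_torque": joint torques, N m; "ee_pos": TCP position; "eef_rot": TCP orientation; "wrist_force": force on the tool from outside, world axes, zero at the start; "torque": the same for the moment, N m; "opening": finger opening in m; "grasp_force": force on a finger pad.
Only numpy, scipy, OpenCV 4.12 (cv2) and the standard library are available. Lean on these libraries where they do the work, as an engineer would, in place of code of your own. Each camera call takes 0.05 s, during which the arm holds its last target. There are 200 camera calls.

## Working session

There is one attempt and no reset: what is moved stays moved. The work goes in short steps, Python scripts to look and compute and a tool call to move; the robot and the scene stay as the last step left them, time stands still between calls to the robot, and variables do not carry over. Pictures are saved under pics/ and viewed, at most 16 in all, crops included, and the job is handed in when it is done.

Besides the shell and the picture viewer there is one more tool, called after "Emit:" as name(argument=value, ...), one argument or row to a line, values as JSON. apply_moves: Moves the arm, as the interface text tells. Its arguments: {"type":"object","properties":{"plan":{"type":"array","items":{"type":"object","properties":{"offset":{"type":"array","items":{"type":"number","minimum":-1,"maximum":1}},"rotation":{"type":"array","items":{"type":"number","minimum":-1,"maximum":1}}}}},"grip":{"type":"number"},"force":{"type":"number"}},"required":["plan"]}

```bash
ls; mkdir -p pics
cat > h.py <<'E'
import numpy as np, cv2
from scipy.spatial.transform import Rotation as R
from rig import monitor, imaging, workorder
def cam(name):
    s=monitor.get_state(); im=imaging.get_image(name)
    if 'mount' in im:
        T=np.eye(4);T[:3,:3]=R.from_rotvec(s['eef_rot']).as_matrix();T[:3,3]=s['ee_pos']
        M=T@np.array(im['mount']);im['C']=M[:3,3];im['Rm']=M[:3,:3]
    else:
        a=np.array(im['attitude']); im['C']=np.array(im['xyz'])
        im['Rm']=a if a.shape==(3,3) else R.from_rotvec(a).as_matrix()
    return im
def at_z(im,px,z):
    d=im['Rm']@np.array([(px[0]-im['cx'])/im['fx'],(px[1]-im['cy'])/im['fy'],1.])
    return im['C']+d*(z-im['C'][2])/d[2]
def proj(im,p):
    q=im['Rm'].T@(np.array(p)-im['C']); return np.array([im['fx']*q[0]/q[2]+im['cx'],im['fy']*q[1]/q[2]+im['cy']])
def save(im,f,crop=None,k=1):
    p=im['pixels'][:,:,::-1]
    if crop: l,t,w,h=crop; p=p[t:t+h,l:l+w]
    cv2.imwrite('pics/'+f,cv2.resize(p,None,fx=k,fy=k,interpolation=cv2.INTER_CUBIC))
E
python3 - <<'E'
from h import *
np.set_printoptions(precision=4,suppress=True)
s=monitor.get_state();print(s)
ims={}
for c in('scene','top'):
    im=cam(c);save(im,c+'0.png',k=1.5);print(c,im['C'],im['attitude'],im['fx'],im['cx'],im['cy'])
    for l,z in(('scale',0),('pan_floor',.08),('hood_handle',.216),('catch_knob',.13),('tray',0),('valve1',0),('bottle',0),('jar',0),('driver',0),('brush',0),('loupe',0)):
        for d in imaging.place_of(l,c)[:8]: print(l,round(d['score'],2),np.round(d['centre'],1),at_z(im,d['centre'],z)[:2])
E
```

```text
pics
{'time': 0.0, 'joints': array([ 1.0392,  0.2594,  1.5361, -0.    ,  1.348 , -0.2028]), 'joint_vel': array([ 0.0009,  0.0008, -0.0021,  0.0021,  0.0001,  0.0016]), 'joint_torque': array([ -0.0011, -43.7306, -28.4006,   0.0718,   0.0413,  -0.0001]), 'ee_pos': array([0.1773, 0.5201, 0.2178]), 'eef_rot': array([-0.514 , -3.0986,  0.0027]), 'wrist_force': array([ 0.3801,  0.4742, -0.1147]), 'torque': array([-0.0347, -0.0017, -0.0387]), 'grasp_force': 0.0, 'opening': 0.09276848273465232}
scene [ 1.3613 -0.7846  0.9099] [-2.0361 -0.8465  0.4507] 470.74581319081597 256.2287384004431 197.53091295623625
scale 0.64 [278.5 221.5] [0.559  0.1081]
pan_floor 0.91 [278.5 202.4] [0.5633 0.1008]
pan_floor 0.38 [196.  243.1] [ 0.5365 -0.202 ]
hood_handle 0.83 [277.6 160. ] [0.5423 0.1145]
hood_handle 0.26 [103.4 272.8] [ 0.6096 -0.4982]
tray 0.83 [183.5 272.8] [ 0.5331 -0.2512]
valve1 0.96 [135.  239.4] [ 0.3123 -0.266 ]
valve1 0.87 [149.3 279.6] [ 0.4884 -0.3339]
valve1 0.85 [258.8 199.8] [0.4283 0.15  ]
valve1 0.83 [194.  243.6] [ 0.4546 -0.1515]
valve1 0.74 [326.5 284.3] [ 0.8416 -0.0052]
valve
[... 715 characters left out ...]
[ 0.7162 -0.2586]
tray 0.73 [316.4 207. ] [ 0.5224 -0.2577]
tray 0.5 [216.3 185. ] [0.61   0.1258]
valve1 0.82 [315.5 221.4] [ 0.4671 -0.2526]
valve1 0.79 [248.5 126.8] [0.8433 0.0008]
valve1 0.77 [289.6 221.6] [ 0.4668 -0.1541]
valve1 0.73 [336.9 194.4] [ 0.5709 -0.338 ]
valve1 0.65 [321.3 262.9] [ 0.3109 -0.2698]
valve1 0.49 [339.  218.2] [ 0.4788 -0.3425]
valve1 0.48 [286.4 192.9] [ 0.5777 -0.1439]
bottle 0.9 [277. 153.] [ 0.7361 -0.1101]
jar 0.61 [259.3 241.7] [ 0.3913 -0.0383]
driver 0.55 [149.  269.7] [0.2894 0.374 ]
brush 0.82 [321.5 149.6] [ 0.749  -0.2844]
loupe 0.93 [355.6 247.2] [ 0.3686 -0.4009]
loupe 0.64 [336.8 192.2] [ 0.5795 -0.3379]
loupe 0.36 [254.4 244.8] [ 0.3797 -0.0197]
```

View pics/scene0.png

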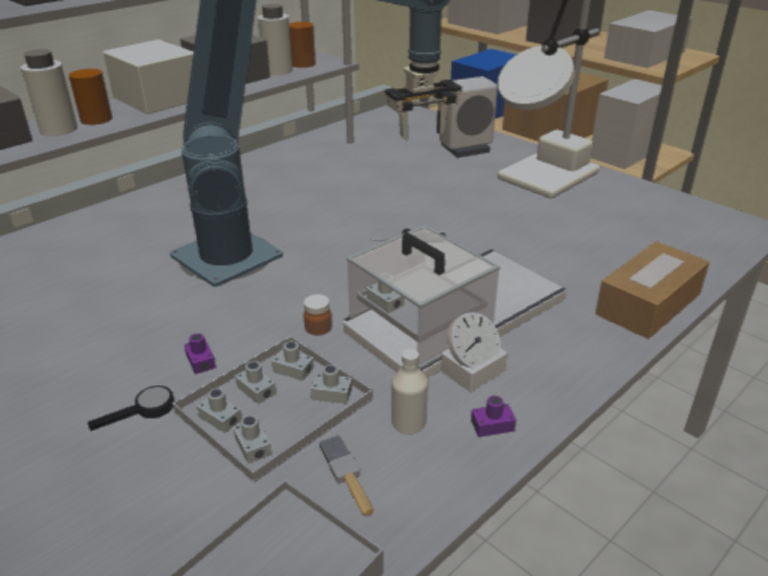

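View pics/top0.png

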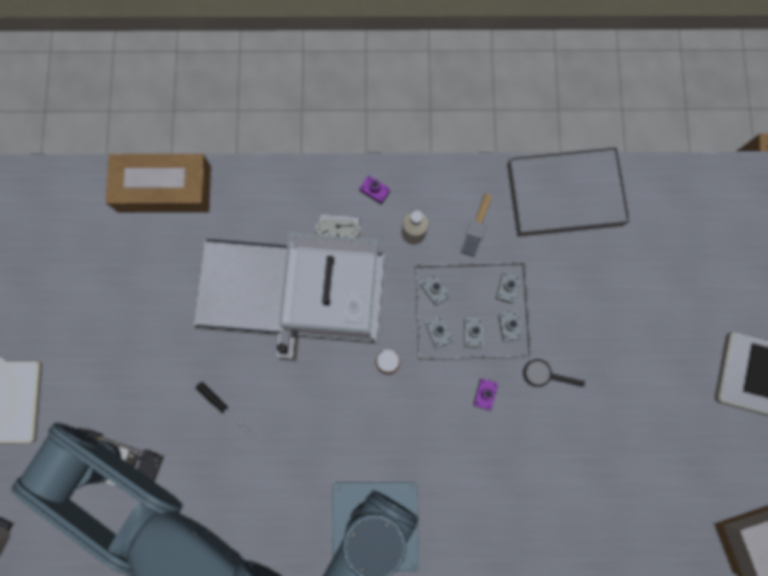

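The scene shows a tray with five grey valve bodies (scene 291,358; 254,380; 218,408; 250,437; 331,383). The scale hood is shut with one body inside (382,292), the dial is at (475,340), and the handle is at (423,250). In the top view the catch knob is at (283,347) and the driver at (210,397). Look-alikes to avoid are the purple bodies at scene (200,354) and (493,416) and the empty tray at the right, so I'll use the grey bodies inside the occupied tray.

Run:
```python
from h import *
np.set_printoptions(precision=4,suppress=True)
im=cam('top');g=cv2.cvtColor(im['pixels'],cv2.COLOR_RGB2GRAY)
def blob(l,t,w,h,th,z):
    m=(g[t:t+h,l:l+w]<th).astype(np.uint8);n,L,S,C=cv2.connectedComponentsWithStats(m)
    k=1+np.argmax(S[1:,4]);ys,xs=np.where(L==k)
    r=cv2.minAreaRect(np.stack([xs+l,ys+t],1).astype(np.float32));b=cv2.boxPoints(r)
    P=np.array([at_z(im,p,z)[:2] for p in b]);e=P[1]-P[0],P[2]-P[1];e=max(e,key=np.linalg.norm)
    print(S[k],r,P.mean(0),np.linalg.norm(e),np.degrees(np.arctan2(e[1],e[0])))
blob(205,162,30,50,60,.216)
blob(180,222,18,18,60,.15)
im2=cam('scene')
a=at_z(im,[218.5,187],.216);print(a,proj(im2,a))
# base left edge corners z=.03
for p in((205,241),(197,328),(283,331)):print(at_z(im,np.array(p)/1.5,.03)[:2])
save(im,'topcrop.png',(130,140,140,110),5)
save(im2,'scenecrop.png',(215,140,170,130),4.5)
```

```text
[11 10  6 31 58] ((218.3764190673828, 186.9867706298828), (2.4502620697021484, 30.148874282836914), 6.115502834320068) [0.5611 0.1024] 0.103951730225651 -5.543405811955545
[ 6  8  5  5 20] ((188.0, 232.0), (4.0, 4.0), 90.0) [0.415  0.2113] 0.013894886591128697 -178.938061677974
[0.5608 0.102  0.216 ] [279.2931 163.7262]
[0.7005 0.4288]
[0.4775 0.44  ]
[0.4688 0.2256]
```

View pics/topcrop.png

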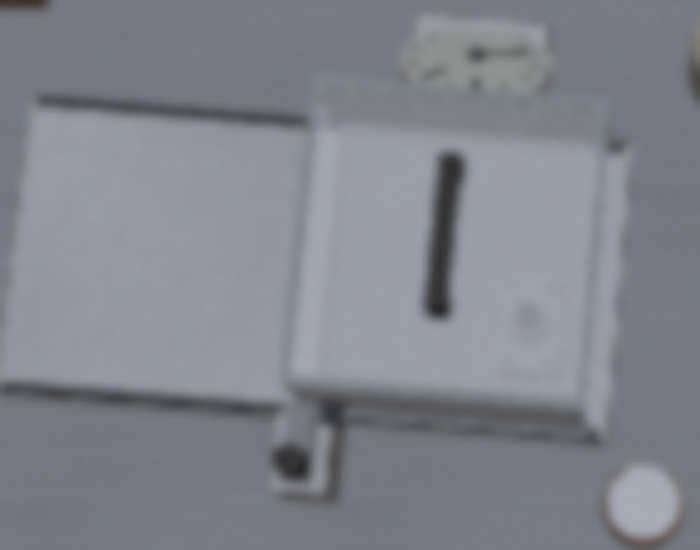

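View pics/scenecrop.png

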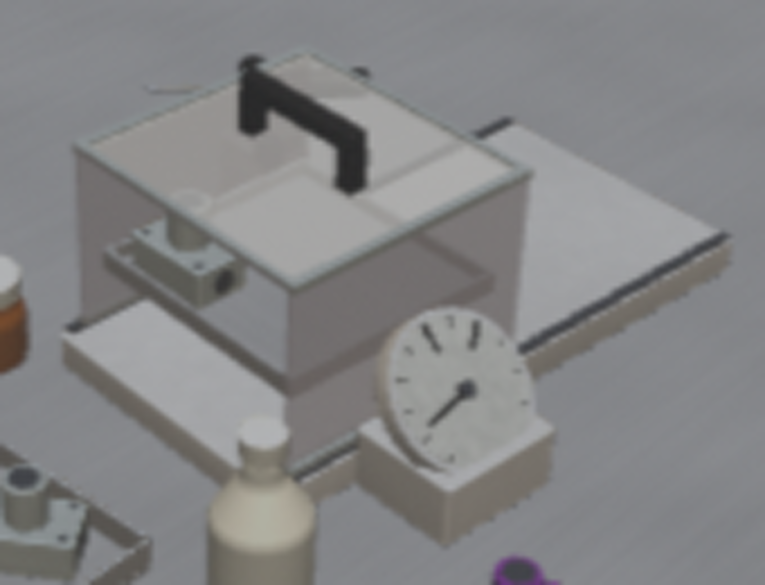

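The base, dial and catch are all clear in these crops. One body already sits on the pan near (-45,-58). The needle is at about 8 mm and the thick marks are at the upper left. I'll move above the scale with the tool y along the scale's y.

```bash
cat >> h.py <<'E'
np.set_printoptions(precision=4,suppress=True)
def pose():
    s=monitor.get_state();M=R.from_rotvec(s['eef_rot']).as_matrix();return s,np.array(s['ee_pos']),M
def go(p,psi=None,p0=None,psi0=None):
    """print az units total, then x,y units in tool axes after turn, z units"""
    s,q,M=pose()
    if p0 is not None:q=np.array(p0)
    c=np.degrees(np.arctan2(M[1,1],M[0,1])) if psi0 is None else psi0
    if psi is None: psi=c
    d=(psi-c+90)%180-90; n=np.radians(c+d)
    y=np.array([np.cos(n),np.sin(n),0]);x=np.cross(y,[0,0,-1.])
    t=np.array(p)-q; u=np.array([t@x,t@y,-t[2]])/.03; r=-np.radians(d)/.1
    k=int(np.ceil(max(abs(u[:2]).max(),1e-9)))
    print('turn az %.2f | x %.2f y %.2f z %.2f | in %d rows: x %.3f y %.3f | psi now %.1f tilt %.4f t %.1f'%(r,*u,k,*(u[:2]/k),c,np.hypot(M[0,2],M[1,2]),s['time']))
    return np.degrees(n)
E
python3 - <<'E'
from h import *
im=cam('wrist');print(np.array(im['mount']),im['fx'])
go([.47,.13,.36],86.2)
E
```

```text
[[-0.0013 -0.9624 -0.2716  0.077 ]
 [ 1.     -0.0011 -0.001   0.0011]
 [ 0.0006 -0.2716  0.9624 -0.1648]
 [ 0.      0.      0.      1.    ]] 294.38471632057434
turn az -2.62 | x -10.59 y -12.34 z -4.71 | in 13 rows: x -0.815 y -0.950 | psi now 71.2 tilt 0.0000 t 1.4
```

Emit:
apply_moves(
  plan=[
    {"offset":[0,0,-1],"rotation":[0,0,-0.87]},
    {"offset":[0,0,-1],"rotation":[0,0,-0.87]},
    {"offset":[0,0,-1],"rotation":[0,0,-0.88]},
    {"offset":[-0.8,-0.95,-1]},
    {"offset":[-0.8,-0.95,-0.7]},
  ],
)

```text
$.plan[3]: bad value
```

Emit:
apply_moves(
  plan=[
    {"offset":[-0.8,-0.95,0]},
    {"offset":[-0.8,-0.95,0]},
    {"offset":[-0.8,-0.95,0]},
    {"offset":[-0.8,-0.95,0]},
    {"offset":[-0.8,-0.95,0]},
  ],
)

```text
$.plan[0]: bad value
```

Emit:
apply_moves(
  plan=[
    {"offset":[-0.8,-0.95,0]},
    {"offset":[-0.8,-0.95,0]},
    {"offset":[-0.8,-0.95,0]},
    {"offset":[-0.8,-0.95,0]},
    {"offset":[-0.8,-0.95,0]},
  ],
)

```text
$.plan[0]: bad value
```

Run:
```python
from h import *
im=cam('wrist');save(im,'w1.png',k=1.5);go([.47,.13,.36],86.2);print(im['C'])
for l,z in(('hood_handle',.216),('catch_knob',.13),('pan_floor',.087),('valve7',.087)):
    for d in imaging.place_of(l,'wrist')[:4]: print(l,round(d['score'],2),np.round(d['centre'],1),at_z(im,d['centre'],z)[:2])
```

```text
turn az -2.62 | x -10.59 y -12.34 z -4.71 | in 13 rows: x -0.815 y -0.950 | psi now 71.2 tilt 0.0000 t 1.4
[0.1051 0.5464 0.3835]
```

View pics/w1.png

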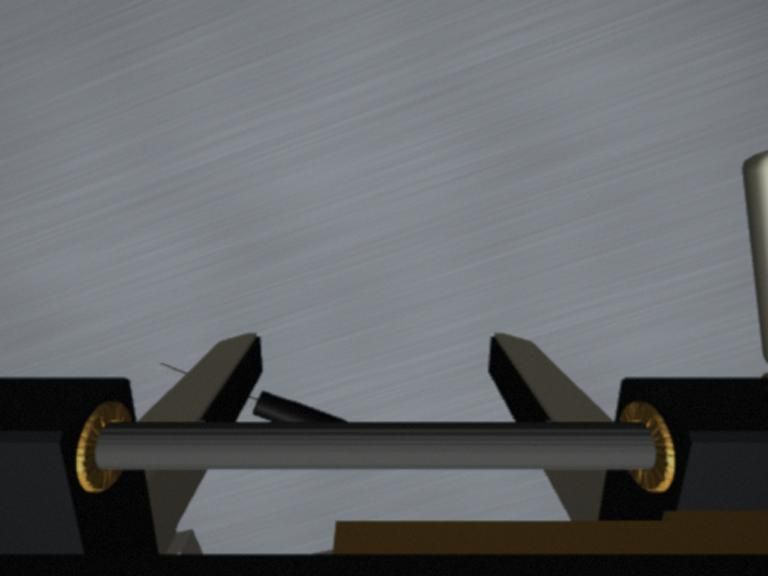

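The moves were refused because every row needs a rotation, so the arm hasn't moved. The picture shows only the gripper and the driver at (300,405). I'll repeat the move with full rows.

Emit:
apply_moves(
  plan=[
    {"offset":[0,0,-1],"rotation":[0,0,-0.87]},
    {"offset":[0,0,-1],"rotation":[0,0,-0.87]},
    {"offset":[0,0,-1],"rotation":[0,0,-0.88]},
    {"offset":[-0.8,-0.95,-1],"rotation":[0,0,0]},
    {"offset":[-0.8,-0.95,-0.7],"rotation":[0,0,0]},
  ],
)

```text
time: 2.1
ee_pos: [0.2218, 0.4605, 0.3616]
eef_rot: [0.101, 3.139, 0.003]
wrist_force: [1.2, 0.0, 0.8]
opening: 0.0934
grasp_force: 0.0
```

Emit:
apply_moves(
  plan=[
    {"offset":[-0.8,-0.95,0],"rotation":[0,0,0]},
    {"offset":[-0.8,-0.95,0],"rotation":[0,0,0]},
    {"offset":[-0.8,-0.95,0],"rotation":[0,0,0]},
    {"offset":[-0.8,-0.95,0],"rotation":[0,0,0]},
    {"offset":[-0.8,-0.95,0],"rotation":[0,0,0]},
  ],
)

```text
time: 2.6
ee_pos: [0.3325, 0.309, 0.3598]
eef_rot: [0.105, 3.139, 0.001]
wrist_force: [1.2, 0.0, 0.3]
opening: 0.0927
grasp_force: 0.0
```

Emit:
apply_moves(
  plan=[
    {"offset":[-0.8,-0.95,0],"rotation":[0,0,0]},
    {"offset":[-0.8,-0.95,0],"rotation":[0,0,0]},
    {"offset":[-0.8,-0.95,0],"rotation":[0,0,0]},
    {"offset":[-0.8,-0.95,0],"rotation":[0,0,0]},
    {"offset":[-0.8,-0.95,0],"rotation":[0,0,0]},
  ],
)

```text
time: 3.1
ee_pos: [0.4428, 0.1587, 0.3598]
eef_rot: [0.105, 3.139, 0.0]
wrist_force: [-0.1, 0.2, -0.4]
opening: 0.0932
grasp_force: 0.0
```

Run:
```python
from h import *
im=cam('wrist');save(im,'w1.png',k=1.5);go([.47,.13,.36],86.2);print(im['C'])
for l,z in(('hood_handle',.216),('catch_knob',.13),('pan_floor',.087),('valve7',.087)):
    for d in imaging.place_of(l,'wrist')[:4]: print(l,round(d['score'],2),np.round(d['centre'],1),at_z(im,d['centre'],z)[:2])
```

```text
turn az -0.04 | x -0.85 y -0.76 z -0.03 | in 1 rows: x -0.854 y -0.764 | psi now 86.0 tilt 0.0039 t 3.1
[0.3663 0.1652 0.5246]
hood_handle 0.94 [212.8 282.3] [0.5637 0.1072]
catch_knob 0.86 [293.4 144.4] [0.4174 0.2198]
valve7 0.93 [ 92.7 233.7] [ 0.5442 -0.101 ]
valve7 0.77 [ 29.9 179.7] [ 0.4493 -0.1778]
valve7 0.69 [189.9 338.2] [0.7574 0.0301]
valve7 0.65 [ 77.2 177.6] [ 0.4509 -0.1048]
```

View pics/w1.png

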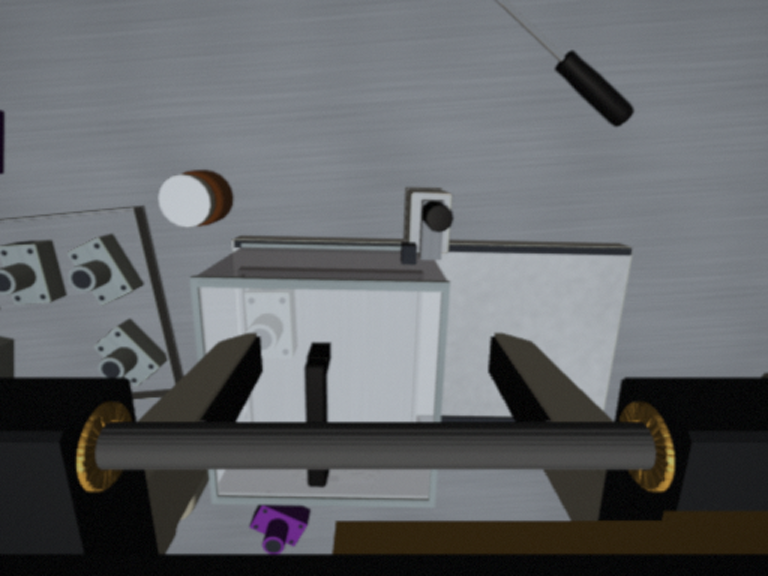

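The wrist view shows the knob top at (436,217), the handle bar from (318,348) to (318,485), the base edge from (455,247) to (630,250), and valves in the tray at left.

Run:
```python
from h import *
im=cam('wrist');print(monitor.get_state()['ee_pos'])
f=lambda p,z:at_z(im,np.array(p)/1.5,z)[:2]
print('knob',f((436,217),.15)); print('corner',f((630,250),.03),f((605,418),.03)); a,b=f((236,241),.03),f((630,250),.03)
print('edge',a,b,np.degrees(np.arctan2(*(a-b)[::-1]))-0)
h1,h2=f((320,345),.224),f((318,485),.224);print(h1,h2)
r=[f(p,.178) for p in((196,281),(447,281),(436,500),(216,500))];print('roof',r,np.mean(r,0))
print(np.degrees(np.arctan2(*(r[1]-r[0])[::-1]))-90)
th=np.radians(-3.8)
g=cv2.cvtColor(im['pixels'],cv2.COLOR_RGB2GRAY)
m=(g[225:330,195:225]<45).astype(np.uint8)
```

```text
[0.4416 0.1607 0.3597]
knob [0.4138 0.2152]
corner [0.4818 0.4496] [0.6981 0.4368]
edge [0.4407 0.0042] [0.4818 0.4496] -95.26598955869504
[0.492  0.1177] [0.6136 0.1036]
roof [array([0.4485, 0.0154]), array([0.4625, 0.2189]), array([0.676 , 0.2032]), array([ 0.6617, -0.0039])] [0.5622 0.1084]
-3.941669802976776
```

Run:
```python
from h import *
go([.414,.2145,.118],85.4)
```

```text
turn az 0.14 | x 1.06 y 1.71 z 8.06 | in 2 rows: x 0.530 y 0.857 | psi now 86.2 tilt 0.0005 t 3.4
```

Emit:
apply_moves(
  plan=[
    {"offset":[0,0,0],"rotation":[0,0,0.14]},
    {"offset":[0.53,0.86,0],"rotation":[0,0,0]},
    {"offset":[0.53,0.86,0.5],"rotation":[0,0,0]},
    {"offset":[0,0,1],"rotation":[0,0,0]},
    {"offset":[0,0,1],"rotation":[0,0,0]},
  ],
  grip=0.7,
)

```text
time: 3.9
ee_pos: [0.4137, 0.216, 0.2846]
eef_rot: [0.122, 3.137, 0.001]
wrist_force: [0.5, 0.3, -0.4]
opening: 0.0653
grasp_force: 0.0
```

Run:
```python
from h import *
im=cam('wrist');save(im,'w2.png',k=1);print(proj(im,[.414,.2145,.15]),proj(im,[.414,.2145,.13]))
for d in imaging.place_of('catch_knob','wrist')[:2]: print(d['score'],d['centre'],at_z(im,d['centre'],.13)[:2])
go([.414,.2145,.118],85.4)
```

```text
[247.2836 183.6319] [247.4272 179.1391]
0.86 [250.2, 178.7] [0.4137 0.2176]
turn az 0.01 | x -0.09 y 0.00 z 5.45 | in 1 rows: x -0.086 y 0.002 | psi now 85.5 tilt 0.0071 t 4.0
```

View pics/w2.png

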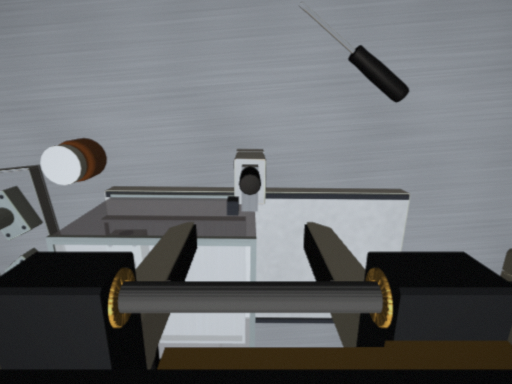

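The knob top is at (250,183) against a predicted (247,184), so I'm on target to within 2 mm. Next I descend, grip and draw the catch back.

Emit:
apply_moves(
  plan=[
    {"offset":[-0.05,0.06,1],"rotation":[0,0,0]},
    {"offset":[0,0,1],"rotation":[0,0,0]},
    {"offset":[0,0,1],"rotation":[0,0,0]},
    {"offset":[0,0,1],"rotation":[0,0,0]},
    {"offset":[0,0,1],"rotation":[0,0,0]},
  ],
)

```text
time: 4.5
ee_pos: [0.4173, 0.2165, 0.1354]
eef_rot: [0.126, 3.136, 0.001]
wrist_force: [-0.7, 1.1, -0.3]
opening: 0.0651
grasp_force: 0.0
```

Emit:
apply_moves(
  plan=[
    {"offset":[0,0,0.45],"rotation":[0,0,0]},
    {"offset":[0,0,0],"rotation":[0,0,0]},
    {"offset":[0,0,0],"rotation":[0,0,0]},
    {"offset":[0,0,0],"rotation":[0,0,0]},
    {"offset":[0,0,0],"rotation":[0,0,0]},
  ],
  grip=0.0,
  force=12,
)

```text
time: 5.0
ee_pos: [0.4172, 0.2161, 0.1226]
eef_rot: [0.127, 3.136, 0.001]
wrist_force: [-0.3, -0.9, 0.2]
opening: 0.0297
grasp_force: 0.0
```

Emit:
apply_moves(
  plan=[
    {"offset":[0,0,0],"rotation":[0,0,0]},
    {"offset":[0,0,0],"rotation":[0,0,0]},
  ],
)

```text
time: 5.2
ee_pos: [0.4169, 0.2157, 0.1221]
eef_rot: [0.127, 3.137, 0.0]
wrist_force: [-0.8, -2.6, 6.5]
opening: 0.0235
grasp_force: 12.0
```

Emit:
apply_moves(
  plan=[
    {"offset":[0.3,0,0],"rotation":[0,0,0]},
    {"offset":[0.3,0,0],"rotation":[0,0,0]},
    {"offset":[0.3,0,0],"rotation":[0,0,0]},
    {"offset":[0.3,0,0],"rotation":[0,0,0]},
    {"offset":[0.1,0,0],"rotation":[0,0,0]},
  ],
)

```text
time: 5.7
ee_pos: [0.3812, 0.2187, 0.1223]
eef_rot: [0.125, 3.129, 0.001]
wrist_force: [16.8, -5.2, -8.0]
opening: 0.0238
grasp_force: 12.0
```

Emit:
apply_moves(
  plan=[
    {"offset":[0,0,0],"rotation":[0,0,0]},
    {"offset":[0,0,0],"rotation":[0,0,0]},
  ],
)

```text
time: 5.9
ee_pos: [0.3811, 0.2188, 0.1223]
eef_rot: [0.126, 3.13, 0.001]
wrist_force: [10.0, -3.2, -1.7]
opening: 0.0236
grasp_force: 12.0
```

Emit:
apply_moves(
  plan=[
    {"offset":[0,0,0],"rotation":[0,0,0]},
    {"offset":[0,0,0],"rotation":[0,0,0]},
    {"offset":[0,0,0],"rotation":[0,0,0]},
    {"offset":[0,0,-1],"rotation":[0,0,0]},
    {"offset":[0,0,-1],"rotation":[0,0,0]},
  ],
  grip=0.7,
)

```text
time: 6.4
ee_pos: [0.3757, 0.2187, 0.1808]
eef_rot: [-0.127, -3.135, 0.001]
wrist_force: [0.1, 0.5, 0.6]
opening: 0.0591
grasp_force: 0.0
```

Emit:
apply_moves(
  plan=[
    {"offset":[0,0,-1],"rotation":[0,0,0]},
    {"offset":[0,0,-1],"rotation":[0,0,0]},
    {"offset":[0,0,-1],"rotation":[0,0,0]},
    {"offset":[0,0,-1],"rotation":[0,0,0]},
    {"offset":[0,0,-0.8],"rotation":[0,0,0]},
  ],
)

```text
time: 6.9
ee_pos: [0.3769, 0.2191, 0.3267]
eef_rot: [0.126, 3.139, 0.001]
wrist_force: [0.6, 0.0, -0.2]
opening: 0.065
grasp_force: 0.0
```

Run:
```python
from h import *
im=cam('wrist')
for l,z in(('hood_handle',.216),('catch_knob',.13)):
  for d in imaging.place_of(l,'wrist')[:2]: print(l,d['score'],d['centre'],at_z(im,d['centre'],z)[:2])
go([.562,.1055,.30],85.4)
```

```text
hood_handle 0.97 [161.3, 350.2] [0.5593 0.1033]
catch_knob 0.94 [250.5, 175.6] [0.3826 0.2206]
turn az -0.00 | x -6.43 y -3.28 z 0.87 | in 7 rows: x -0.919 y -0.469 | psi now 85.4 tilt 0.0024 t 7.0
```

Emit:
apply_moves(
  plan=[
    {"offset":[-0.92,-0.47,0],"rotation":[0,0,0]},
    {"offset":[-0.92,-0.47,0],"rotation":[0,0,0]},
    {"offset":[-0.92,-0.47,0],"rotation":[0,0,0]},
    {"offset":[-0.92,-0.47,0],"rotation":[0,0,0]},
    {"offset":[-0.92,-0.47,0],"rotation":[0,0,0]},
  ],
)

```text
time: 7.55
ee_pos: [0.5092, 0.1369, 0.323]
eef_rot: [-0.127, -3.135, 0.0]
wrist_force: [-0.3, -0.1, 1.1]
opening: 0.065
grasp_force: 0.0
```

Emit:
apply_moves(
  plan=[
    {"offset":[-0.92,-0.47,0.8],"rotation":[0,0,0]},
    {"offset":[-0.92,-0.49,0.7],"rotation":[0,0,0]},
    {"offset":[0,0,0.8],"rotation":[0,0,0]},
    {"offset":[0,0,0.8],"rotation":[0,0,0]},
    {"offset":[0,0,0.7],"rotation":[0,0,0]},
  ],
)

```text
time: 8.05
ee_pos: [0.5602, 0.1042, 0.2074]
eef_rot: [-0.128, -3.134, -0.0]
wrist_force: [-0.4, -0.6, -0.1]
opening: 0.0649
grasp_force: 0.0
```

Run:
```python
from h import *
go([.562,.105,.199],85.4)
print(monitor.get_state()['ee_pos'])
```

```text
turn az -0.01 | x -0.06 y 0.03 z 0.28 | in 1 rows: x -0.056 y 0.032 | psi now 85.3 tilt 0.0051 t 8.1
[0.5602 0.1042 0.2074]
```

Emit:
apply_moves(
  plan=[
    {"offset":[-0.05,0.03,0.25],"rotation":[0,0,0]},
    {"offset":[0,0,0],"rotation":[0,0,0]},
    {"offset":[0,0,0],"rotation":[0,0,0]},
    {"offset":[0,0,0],"rotation":[0,0,0]},
    {"offset":[0,0,0],"rotation":[0,0,0]},
  ],
  grip=0.0,
  force=15,
)

```text
time: 8.55
ee_pos: [0.564, 0.1052, 0.2048]
eef_rot: [0.127, 3.137, 0.0]
wrist_force: [0.8, -0.4, 1.0]
opening: 0.0296
grasp_force: 0.0
```

Emit:
apply_moves(
  plan=[
    {"offset":[0,0,0],"rotation":[0,0,0]},
    {"offset":[0,0,0],"rotation":[0,0,0]},
    {"offset":[0,0,0],"rotation":[0,0,0]},
  ],
)

```text
time: 8.85
ee_pos: [0.5637, 0.105, 0.2043]
eef_rot: [0.127, 3.138, -0.0]
wrist_force: [-0.1, 0.5, 2.6]
opening: 0.0161
grasp_force: 15.0
```

Emit:
apply_moves(
  plan=[
    {"offset":[0,0.3,0],"rotation":[0,0,0]},
    {"offset":[0,0.6,0],"rotation":[0,0,0]},
    {"offset":[0,0.6,0],"rotation":[0,0,0]},
    {"offset":[0,0.6,0],"rotation":[0,0,0]},
    {"offset":[0,0.6,0],"rotation":[0,0,0]},
  ],
)

```text
time: 9.35
ee_pos: [0.5708, 0.1861, 0.2043]
eef_rot: [0.128, 3.137, -0.002]
wrist_force: [1.4, -4.6, 3.2]
opening: 0.0158
grasp_force: 15.0
```

Emit:
apply_moves(
  plan=[
    {"offset":[0,0.6,0],"rotation":[0,0,0]},
    {"offset":[0,0.6,0],"rotation":[0,0,0]},
    {"offset":[0,0.6,0],"rotation":[0,0,0]},
    {"offset":[0,0.6,0],"rotation":[0,0,0]},
    {"offset":[0,0.6,0],"rotation":[0,0,0]},
  ],
)

```text
time: 9.85
ee_pos: [0.5787, 0.2765, 0.2043]
eef_rot: [0.127, 3.136, -0.001]
wrist_force: [4.4, -5.0, 2.5]
opening: 0.0153
grasp_force: 15.0
```

Emit:
apply_moves(
  plan=[
    {"offset":[0,0.6,0],"rotation":[0,0,0]},
    {"offset":[0,0.6,0],"rotation":[0,0,0]},
    {"offset":[0,0.6,0],"rotation":[0,0,0]},
    {"offset":[0,0.3,0],"rotation":[0,0,0]},
    {"offset":[0,0.1,0],"rotation":[0,0,0]},
  ],
)

```text
time: 10.35
ee_pos: [0.5841, 0.3386, 0.2042]
eef_rot: [0.127, 3.136, -0.012]
wrist_force: [3.0, -20.4, 7.5]
opening: 0.0157
grasp_force: 15.0
```

Emit:
apply_moves(
  plan=[
    {"offset":[0,0,0],"rotation":[0,0,0]},
    {"offset":[0,0,0],"rotation":[0,0,0]},
  ],
)

```text
time: 10.55
ee_pos: [0.5841, 0.3386, 0.2042]
eef_rot: [0.129, 3.136, -0.009]
wrist_force: [3.4, -13.4, 6.4]
opening: 0.016
grasp_force: 15.0
```

Emit:
apply_moves(
  plan=[
    {"offset":[0,0,0],"rotation":[0,0,0]},
    {"offset":[0,0,0],"rotation":[0,0,0]},
    {"offset":[0,0,0],"rotation":[0,0,0]},
    {"offset":[0,0,-0.8],"rotation":[0,0,0]},
    {"offset":[0,0,-1],"rotation":[0,0,0]},
  ],
  grip=0.6,
)

```text
time: 11.05
ee_pos: [0.5808, 0.3421, 0.2556]
eef_rot: [-0.125, -3.133, 0.002]
wrist_force: [0.6, 0.2, 0.4]
opening: 0.0515
grasp_force: 0.0
```

Emit:
apply_moves(
  plan=[
    {"offset":[0,0,-1],"rotation":[0,0,0]},
    {"offset":[0,0,-1],"rotation":[0,0,0]},
    {"offset":[0,-1,-1],"rotation":[0,0,0]},
    {"offset":[0,-1,-0.4],"rotation":[0,0,0]},
    {"offset":[0,-1,0],"rotation":[0,0,0]},
  ],
)

```text
time: 11.55
ee_pos: [0.5755, 0.2523, 0.362]
eef_rot: [0.123, 3.136, 0.003]
wrist_force: [0.3, 0.5, 0.2]
opening: 0.056
grasp_force: 0.0
```

Run:
```python
from h import *
im=cam('wrist')
print(imaging.place_of('hood_handle','wrist')[:2],monitor.get_state()['ee_pos'])
go([.61,-.25,.36],85.4)
```

```text
[{'centre': [327.3, 182.1], 'score': 0.72}] [0.5751 0.2496 0.3604]
turn az -0.03 | x -2.49 y -16.51 z 0.01 | in 17 rows: x -0.147 y -0.971 | psi now 85.2 tilt 0.0007 t 11.7
```

Emit:
apply_moves(
  plan=[
    {"offset":[-0.15,-0.97,0],"rotation":[0,0,0]},
    {"offset":[-0.15,-0.97,0],"rotation":[0,0,0]},
    {"offset":[-0.15,-0.97,0],"rotation":[0,0,0]},
    {"offset":[-0.15,-0.97,0],"rotation":[0,0,0]},
    {"offset":[-0.15,-0.97,0],"rotation":[0,0,0]},
  ],
)

```text
time: 12.15
ee_pos: [0.5859, 0.1054, 0.3589]
eef_rot: [-0.124, -3.138, -0.002]
wrist_force: [-0.8, 0.1, 0.4]
opening: 0.0558
grasp_force: 0.0
```

Emit:
apply_moves(
  plan=[
    {"offset":[-0.15,-0.97,0],"rotation":[0,0,0]},
    {"offset":[-0.15,-0.97,0],"rotation":[0,0,0]},
    {"offset":[-0.15,-0.97,0],"rotation":[0,0,0]},
    {"offset":[-0.15,-0.97,0],"rotation":[0,0,0]},
    {"offset":[-0.15,-0.97,0],"rotation":[0,0,0]},
  ],
)

```text
time: 12.65
ee_pos: [0.597, -0.0416, 0.3589]
eef_rot: [-0.125, -3.138, -0.002]
wrist_force: [1.1, 0.4, -0.5]
opening: 0.0556
grasp_force: 0.0
```

Emit:
apply_moves(
  plan=[
    {"offset":[-0.15,-0.97,0],"rotation":[0,0,0]},
    {"offset":[-0.15,-0.97,0],"rotation":[0,0,0]},
    {"offset":[-0.15,-0.97,0],"rotation":[0,0,0]},
    {"offset":[-0.15,-0.97,0],"rotation":[0,0,0]},
    {"offset":[-0.15,-0.97,0],"rotation":[0,0,0]},
  ],
)

```text
time: 13.15
ee_pos: [0.608, -0.1885, 0.3588]
eef_rot: [-0.125, -3.138, -0.003]
wrist_force: [0.6, 0.4, -0.7]
opening: 0.0556
grasp_force: 0.0
```

Emit:
apply_moves(
  plan=[
    {"offset":[-0.15,-0.97,0],"rotation":[0,0,0]},
    {"offset":[-0.15,-0.97,0],"rotation":[0,0,0]},
    {"offset":[0,0,0],"rotation":[0,0,0]},
  ],
)

```text
time: 13.45
ee_pos: [0.6121, -0.25, 0.3574]
eef_rot: [-0.131, -3.137, -0.002]
wrist_force: [0.0, 0.4, -0.3]
opening: 0.0562
grasp_force: 0.0
```

Run:
```python
from h import *
im=cam('wrist');save(im,'w3.png',k=1.5);print(monitor.get_state()['ee_pos'])
for l in('valve1','tray'):
  for d in imaging.place_of(l,'wrist')[:7]: print(l,round(d['score'],2),np.round(d['centre'],1),at_z(im,d['centre'],.003)[:2])
```

```text
[ 0.6121 -0.2481  0.3578]
valve1 0.97 [244.8  64.5] [ 0.4665 -0.2446]
valve1 0.93 [464.3  72.6] [0.5095 0.1147]
valve1 0.79 [305.9 124.5] [ 0.571  -0.1483]
valve1 0.7 [188.   78.7] [ 0.4803 -0.3403]
valve1 0.69 [299.3  62.2] [ 0.4706 -0.1556]
valve1 0.67 [383.  254.5] [ 0.8316 -0.0067]
valve1 0.55 [202.2 137.6] [ 0.578  -0.3292]
tray 0.72 [247.1  96.3] [ 0.5162 -0.2452]
tray 0.37 [375.4   1.7] [ 0.3936 -0.0344]
```

View pics/w3.png

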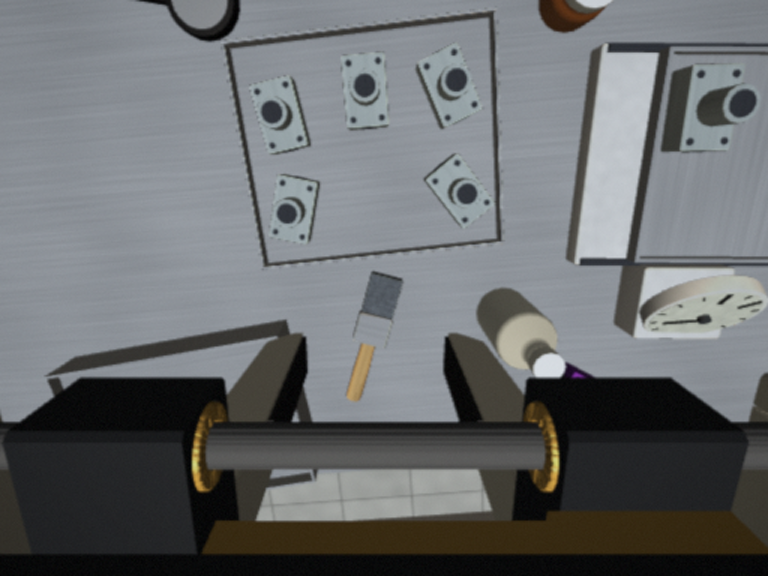

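Five bodies stand in the tray, with bonnets at A(273,112), B(365,86), C(456,80), D(289,211) and E(466,192). One body is on the open pan at (740,103), and the hood is clear of the pan. My targets are the five grey ones inside the tray walls; the purple one at (580,372) is excluded.

Run:
```python
from h import *
im=cam('wrist')
V=dict(A=((273,112),(270,81.5),(290,151)),B=((365,86),(364,54),(367,127)),C=((456,80),(437,55),(462,117)),D=((289,211),(300,179),(289,241)),E=((466,192),(441,168),(480,214)),P=((740,103),(719,64),(703,152)))
for k,(b,t,u) in V.items():
    z0=.09 if k=='P' else .003
    f=lambda p,z:at_z(im,np.array(p)/1.5,z)[:2]
    a,c=f(t,z0+.03),f(u,z0+.03);d=c-a
    print(k,'bonnet',f(b,z0+.062),'blk',(a+c)/2,np.linalg.norm(d),'psi',np.degrees(np.arctan2(d[1],d[0])))
g=go([.571,-.148,.2],0)
```

```text
A bonnet [ 0.4814 -0.3333] blk [ 0.4829 -0.3331] 0.0699633632477772 psi 9.317544439816123
B bonnet [ 0.4654 -0.2422] blk [ 0.4655 -0.2423] 0.06931865848981343 psi -2.4349647275086452
C bonnet [ 0.4672 -0.1552] blk [ 0.468  -0.1559] 0.06501393774030745 psi 21.14915569734042
D bonnet [ 0.5772 -0.3305] blk [ 0.5802 -0.3309] 0.06939597203768316 psi -17.513199573076104
E bonnet [ 0.5729 -0.1483] blk [ 0.5742 -0.1477] 0.06662764778368684 psi 37.90431429482706
P bonnet [0.5148 0.0504] blk [0.5159 0.0511] 0.07016016537698189 psi -4.0174963115839555
turn az 14.91 | x 3.27 y -1.37 z 5.31 | in 4 rows: x 0.816 y -0.342 | psi now 85.5 tilt 0.0012 t 13.7
```

Run:
```python
from h import *
go([.5735,-.148,.036],37.9)
go([.604,.0435,.112],-4.7,p0=[.5735,-.148,.15],psi0=37.9)
```

```text
turn az 8.30 | x 3.37 y 0.99 z 10.78 | in 4 rows: x 0.842 y 0.248 | psi now 85.5 tilt 0.0012 t 13.7
turn az 7.44 | x 6.45 y 0.49 z 1.27 | in 7 rows: x 0.921 y 0.070 | psi now 37.9 tilt 0.0012 t 13.7
```

Emit:
apply_moves(
  plan=[
    {"offset":[0,0,0],"rotation":[0,0,0.83]},
    {"offset":[0,0,0],"rotation":[0,0,0.83]},
    {"offset":[0,0,0],"rotation":[0,0,0.83]},
    {"offset":[0,0,0],"rotation":[0,0,0.83]},
    {"offset":[0,0,0],"rotation":[0,0,0.83]},
  ],
)

```text
time: 14.15
ee_pos: [0.612, -0.2456, 0.3601]
eef_rot: [0.773, 3.045, 0.001]
wrist_force: [-0.3, 0.1, -1.2]
opening: 0.0559
grasp_force: 0.0
```

Emit:
apply_moves(
  plan=[
    {"offset":[0,0,0],"rotation":[0,0,0.83]},
    {"offset":[0,0,0],"rotation":[0,0,0.83]},
    {"offset":[0,0,0],"rotation":[0,0,0.83]},
    {"offset":[0,0,0],"rotation":[0,0,0.83]},
    {"offset":[0,0,0],"rotation":[0,0,0.83]},
  ],
)

```text
time: 14.65
ee_pos: [0.612, -0.2456, 0.3601]
eef_rot: [1.383, 2.82, 0.001]
wrist_force: [0.3, 0.2, -0.4]
opening: 0.0558
grasp_force: 0.0
```

Emit:
apply_moves(
  plan=[
    {"offset":[0.84,0.25,1],"rotation":[0,0,0]},
    {"offset":[0.84,0.25,1],"rotation":[0,0,0]},
    {"offset":[0.84,0.25,1],"rotation":[0,0,0]},
    {"offset":[0.84,0.25,1],"rotation":[0,0,0]},
    {"offset":[0,0,1],"rotation":[0,0,0]},
  ],
)

```text
time: 15.15
ee_pos: [0.5725, -0.1446, 0.2096]
eef_rot: [1.376, 2.824, 0.002]
wrist_force: [0.3, -0.4, 0.6]
opening: 0.0557
grasp_force: 0.0
```

Run:
```python
from h import *
go([.5735,-.148,.036],37.9)
im=cam('wrist');save(im,'w4.png',k=1)
print(proj(im,[.5735,-.148,.065]))
for d in imaging.place_of('valve1','wrist')[:4]: print(round(d['score'],2),np.round(d['centre'],1),at_z(im,d['centre'],.003)[:2])
```

```text
turn az 0.03 | x -0.11 y -0.04 z 5.79 | in 1 rows: x -0.109 y -0.044 | psi now 38.1 tilt 0.0015 t 15.2
[248.6694 184.7218]
0.93 [472.3 204.3] [0.8341 0.0009]
0.88 [111.5 237.8] [ 0.4811 -0.3361]
0.81 [ 20.7 118.3] [ 0.3113 -0.2664]
0.8 [137.5 181.5] [ 0.4667 -0.2463]
```

View pics/w4.png

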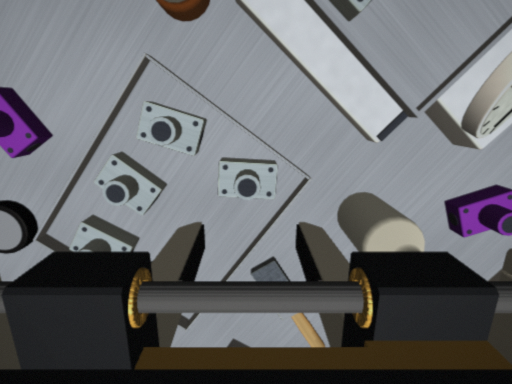

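The bonnet of E is at (247,186) against a predicted (249,185), with its long axis along the finger line. Descending to grip it.

Emit:
apply_moves(
  plan=[
    {"offset":[-0.11,-0.04,1],"rotation":[0,0,0]},
    {"offset":[0,0,1],"rotation":[0,0,0]},
    {"offset":[0,0,1],"rotation":[0,0,0]},
    {"offset":[0,0,1],"rotation":[0,0,0]},
    {"offset":[0,0,1],"rotation":[0,0,0]},
  ],
)

```text
time: 15.75
ee_pos: [0.5764, -0.1532, 0.0606]
eef_rot: [1.38, 2.819, 0.0]
wrist_force: [-0.2, 0.5, -0.4]
opening: 0.0559
grasp_force: 0.0
```

Emit:
apply_moves(
  plan=[
    {"offset":[0,0,0.6],"rotation":[0,0,0]},
    {"offset":[0,0,0.1],"rotation":[0,0,0]},
    {"offset":[0,0,0],"rotation":[0,0,0]},
  ],
)

```text
time: 16.05
ee_pos: [0.5756, -0.1531, 0.0397]
eef_rot: [1.381, 2.821, 0.0]
wrist_force: [0.2, -0.0, 1.3]
opening: 0.0558
grasp_force: 0.0
```

Emit:
apply_moves(
  plan=[
    {"offset":[0,0,0],"rotation":[0,0,0]},
    {"offset":[0,0,0],"rotation":[0,0,0]},
    {"offset":[0,0,0],"rotation":[0,0,0]},
    {"offset":[0,0,0],"rotation":[0,0,0]},
    {"offset":[0,0,0],"rotation":[0,0,0]},
  ],
  grip=0.0,
  force=25,
)

```text
time: 16.55
ee_pos: [0.5751, -0.1531, 0.0395]
eef_rot: [1.381, 2.82, 0.0]
wrist_force: [-0.4, 1.1, 5.1]
opening: 0.0297
grasp_force: 25.0
```

Emit:
apply_moves(
  plan=[
    {"offset":[0,0,-0.6],"rotation":[0,0,0]},
    {"offset":[0,0,-1],"rotation":[0,0,0]},
    {"offset":[0,0,-1],"rotation":[0,0,0]},
    {"offset":[0,0,-1],"rotation":[0,0,0]},
    {"offset":[0,0,-1],"rotation":[0,0,0]},
  ],
)

```text
time: 17.05
ee_pos: [0.574, -0.1527, 0.1772]
eef_rot: [-1.381, -2.82, 0.0]
wrist_force: [0.5, 0.1, -2.5]
opening: 0.0301
grasp_force: 25.0
```

Emit:
apply_moves(
  plan=[
    {"offset":[0,0,-1],"rotation":[0,0,0.93]},
    {"offset":[0,0,0],"rotation":[0,0,0.93]},
    {"offset":[0,0,0],"rotation":[0,0,0.93]},
    {"offset":[0,0,0],"rotation":[0,0,0.93]},
    {"offset":[0,0,0],"rotation":[0,0,0.93]},
  ],
)

```text
time: 17.55
ee_pos: [0.5741, -0.1527, 0.2061]
eef_rot: [-1.998, -2.422, 0.001]
wrist_force: [0.5, -0.0, -2.4]
opening: 0.0297
grasp_force: 25.0
```

Emit:
apply_moves(
  plan=[
    {"offset":[0,0,0],"rotation":[0,0,0.93]},
    {"offset":[0,0,0],"rotation":[0,0,0.93]},
    {"offset":[0,0,0],"rotation":[0,0,0.93]},
    {"offset":[0,0,0],"rotation":[0,0,0]},
    {"offset":[0,0,0],"rotation":[0,0,0]},
  ],
)

```text
time: 18.05
ee_pos: [0.5743, -0.1528, 0.2062]
eef_rot: [-2.309, -2.128, 0.001]
wrist_force: [-0.2, 0.5, -2.5]
opening: 0.0296
grasp_force: 25.0
```

Run:
```python
from h import *
s=monitor.get_state();print(s['opening'],s['wrist_force'],s['ee_pos'])
# valve centre relative to TCP: (-.0016,+.0051) world at psi 38 -> rotated by -42.6
d=R.from_euler('z',-42.6,degrees=True).apply([-.0016,.0051,0]);print(d)
go(np.array([.604,.0435,.114])-d,-4.7)
```

```text
0.02956682422684933 [-0.1557  0.5278 -2.4719] [ 0.5743 -0.1528  0.2062]
[0.0023 0.0048 0.    ]
turn az 0.00 | x 6.44 y 0.39 z 3.07 | in 7 rows: x 0.919 y 0.056 | psi now -4.7 tilt 0.0011 t 18.1
```

Emit:
apply_moves(
  plan=[
    {"offset":[0.92,0.056,0],"rotation":[0,0,0]},
    {"offset":[0.92,0.056,0],"rotation":[0,0,0]},
    {"offset":[0.92,0.056,0],"rotation":[0,0,0]},
    {"offset":[0.92,0.056,0],"rotation":[0,0,0]},
    {"offset":[0.92,0.056,0],"rotation":[0,0,0]},
  ],
)

```text
time: 18.55
ee_pos: [0.5945, -0.0151, 0.2065]
eef_rot: [-2.31, -2.128, 0.0]
wrist_force: [0.9, 0.2, -2.4]
opening: 0.0298
grasp_force: 25.0
```

Emit:
apply_moves(
  plan=[
    {"offset":[0.92,0.056,0],"rotation":[0,0,0]},
    {"offset":[0.92,0.056,0],"rotation":[0,0,0]},
    {"offset":[0,0,0],"rotation":[0,0,0]},
    {"offset":[0,0,0.8],"rotation":[0,0,0]},
    {"offset":[0,0,0.8],"rotation":[0,0,0]},
  ],
)

```text
time: 19.05
ee_pos: [0.6031, 0.0382, 0.1588]
eef_rot: [2.309, 2.128, 0.002]
wrist_force: [-0.9, -0.7, -3.6]
opening: 0.0298
grasp_force: 25.0
```

Emit:
apply_moves(
  plan=[
    {"offset":[0,0,0.6],"rotation":[0,0,0]},
    {"offset":[0,0,0.4],"rotation":[0,0,0]},
    {"offset":[0,0,0.4],"rotation":[0,0,0]},
    {"offset":[0,0,0],"rotation":[0,0,0]},
  ],
)

```text
time: 19.45
ee_pos: [0.602, 0.0382, 0.1155]
eef_rot: [-2.312, -2.125, 0.002]
wrist_force: [-1.4, -0.2, -0.1]
opening: 0.0294
grasp_force: 25.0
```

Run:
```python
from h import *
s=monitor.get_state();print(s['opening'],s['wrist_force'],s['ee_pos'])
im=cam('scene');save(im,'d1.png',(275,190,100,70),6)
```

```text
0.029376659183129535 [-1.3759 -0.2169 -0.0938] [0.602  0.0382 0.1155]
```

View pics/d1.png

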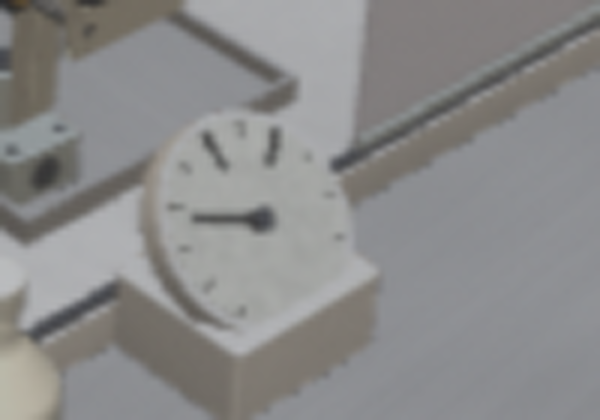

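The needle sits just below the 18 mm mark, at about 16.5 mm, with the weight fully on the pan. I'll release and go for C.

Emit:
apply_moves(
  plan=[
    {"offset":[0,0,0],"rotation":[0,0,0]},
    {"offset":[0,0,0],"rotation":[0,0,0]},
    {"offset":[0,0,0],"rotation":[0,0,0]},
    {"offset":[0,0,-0.6],"rotation":[0,0,0]},
    {"offset":[0,0,-1],"rotation":[0,0,0]},
  ],
  grip=0.55,
)

```text
time: 20.0
ee_pos: [0.6012, 0.0388, 0.1635]
eef_rot: [-2.31, -2.124, 0.004]
wrist_force: [0.1, 0.1, 0.4]
opening: 0.0509
grasp_force: 0.0
```

Emit:
apply_moves(
  plan=[
    {"offset":[0,0,-1],"rotation":[0,0,-0.9]},
    {"offset":[0,0,-1],"rotation":[0,0,-0.9]},
    {"offset":[0,0,-0.6],"rotation":[0,0,-0.9]},
    {"offset":[0,0,0],"rotation":[0,0,-0.9]},
    {"offset":[0,0,0],"rotation":[0,0,-0.9]},
  ],
)

```text
time: 20.5
ee_pos: [0.6032, 0.0386, 0.2444]
eef_rot: [1.773, 2.59, 0.002]
wrist_force: [-0.0, 0.2, -0.8]
opening: 0.0515
grasp_force: 0.0
```

Emit:
apply_moves(
  plan=[
    {"offset":[0,0,0],"rotation":[0,0,0]},
  ],
)

```text
time: 20.6
ee_pos: [0.6028, 0.0386, 0.2434]
eef_rot: [1.778, 2.588, 0.001]
wrist_force: [-0.4, 0.5, -0.4]
opening: 0.0511
grasp_force: 0.0
```

Run:
```python
from h import *
im=cam('wrist')
for d in imaging.place_of('valve1','wrist')[:6]: print(round(d['score'],2),np.round(d['centre'],1),at_z(im,d['centre'],.003)[:2],at_z(im,d['centre'],.079)[:2])
go([.4675,-.1555,.16],21.1)
```

```text
0.88 [248.2 174.7] [0.6051 0.0245] [0.5994 0.0407]
0.81 [182.8 139.7] [0.5044 0.0383] [0.5176 0.0518]
0.75 [386.3 239.9] [0.8346 0.005 ] [0.7858 0.0248]
0.67 [  3.6 279.6] [ 0.3077 -0.2691] [ 0.3577 -0.1979]
0.65 [118.6 251. ] [ 0.4636 -0.1567] [ 0.4844 -0.1065]
0.26 [ 27.2 353.1] [ 0.3655 -0.3987] [ 0.4047 -0.3031]
turn az -0.05 | x -4.42 y -6.53 z 2.76 | in 7 rows: x -0.631 y -0.933 | psi now 20.8 tilt 0.0004 t 20.7
```

Emit:
apply_moves(
  plan=[
    {"offset":[-0.63,-0.93,0],"rotation":[0,0,-0.05]},
    {"offset":[-0.63,-0.93,0],"rotation":[0,0,0]},
    {"offset":[-0.63,-0.93,0],"rotation":[0,0,0]},
    {"offset":[-0.63,-0.93,0],"rotation":[0,0,0]},
    {"offset":[-0.63,-0.93,0],"rotation":[0,0,0]},
  ],
)

```text
time: 21.2
ee_pos: [0.5058, -0.1008, 0.2427]
eef_rot: [1.776, 2.591, -0.0]
wrist_force: [-0.3, 0.7, 1.1]
opening: 0.0514
grasp_force: 0.0
```

Emit:
apply_moves(
  plan=[
    {"offset":[-0.63,-0.93,0],"rotation":[0,0,0]},
    {"offset":[-0.63,-0.93,0],"rotation":[0,0,0]},
    {"offset":[0,0,0.7],"rotation":[0,0,0]},
    {"offset":[0,0,0.7],"rotation":[0,0,0]},
    {"offset":[0,0,0],"rotation":[0,0,0]},
  ],
)

```text
time: 21.7
ee_pos: [0.4666, -0.1548, 0.1983]
eef_rot: [-1.774, -2.586, 0.0]
wrist_force: [0.5, -0.6, 0.3]
opening: 0.0511
grasp_force: 0.0
```

Run:
```python
from h import *
go([.4675,-.1555,.036],21.1)
im=cam('wrist');save(im,'w5.png',k=1)
print(proj(im,[.4675,-.1555,.065]))
for d in imaging.place_of('valve1','wrist')[:6]: print(round(d['score'],2),np.round(d['centre'],1),at_z(im,d['centre'],.003)[:2])
go([.4675,-.1555,.036],21.1)
```

```text
turn az 0.00 | x -0.03 y 0.02 z 5.41 | in 1 rows: x -0.032 y 0.021 | psi now 21.1 tilt 0.0051 t 21.7
[251.5693 185.6196]
0.95 [277.6 312.7] [ 0.5762 -0.3329]
0.86 [104.7 207.8] [ 0.3067 -0.2665]
0.73 [223.8 237.6] [ 0.4647 -0.2504]
0.57 [248.7 173.4] [ 0.4644 -0.1571]
0.55 [474.6  43.9] [0.6463 0.0708]
turn az 0.02 | x 0.01 y -0.03 z 5.50 | in 1 rows: x 0.006 y -0.028 | psi now 21.2 tilt 0.0006 t 21.8
```

View pics/w5.png

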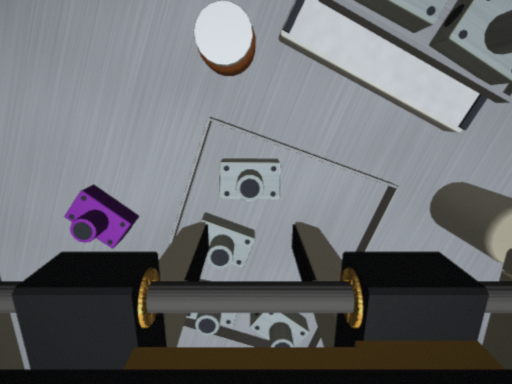

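The bonnet of C is at (250,187) as predicted and aligned. Descending to grip.

Emit:
apply_moves(
  plan=[
    {"offset":[0,-0.03,1],"rotation":[0,0,0]},
    {"offset":[0,0,1],"rotation":[0,0,0]},
    {"offset":[0,0,1],"rotation":[0,0,0]},
    {"offset":[0,0,1],"rotation":[0,0,0]},
    {"offset":[0,0,1],"rotation":[0,0,0]},
  ],
)

```text
time: 22.3
ee_pos: [0.469, -0.1562, 0.051]
eef_rot: [1.772, 2.59, 0.0]
wrist_force: [0.1, -0.4, -0.1]
opening: 0.0513
grasp_force: 0.0
```

Emit:
apply_moves(
  plan=[
    {"offset":[0,0,0.4],"rotation":[0,0,0]},
    {"offset":[0,0,0],"rotation":[0,0,0]},
  ],
)

```text
time: 22.5
ee_pos: [0.4673, -0.1553, 0.0381]
eef_rot: [-1.772, -2.591, 0.0]
wrist_force: [-0.1, 0.4, 0.7]
opening: 0.0512
grasp_force: 0.0
```

Emit:
apply_moves(
  plan=[
    {"offset":[0,0,0],"rotation":[0,0,0]},
    {"offset":[0,0,0],"rotation":[0,0,0]},
    {"offset":[0,0,0],"rotation":[0,0,0]},
    {"offset":[0,0,0],"rotation":[0,0,0]},
    {"offset":[0,0,0],"rotation":[0,0,0]},
  ],
  grip=0.0,
  force=25,
)

```text
time: 23.0
ee_pos: [0.4681, -0.1563, 0.04]
eef_rot: [1.772, 2.592, -0.0]
wrist_force: [-2.1, -0.3, 7.1]
opening: 0.0298
grasp_force: 25.0
```

Emit:
apply_moves(
  plan=[
    {"offset":[0,0,-0.6],"rotation":[0,0,0]},
    {"offset":[0,0,-1],"rotation":[0,0,0]},
    {"offset":[0,0,-1],"rotation":[0,0,0]},
    {"offset":[0,0,-1],"rotation":[0,0,0]},
    {"offset":[0,0,-1],"rotation":[0,0,0]},
  ],
)

```text
time: 23.5
ee_pos: [0.4672, -0.1554, 0.1779]
eef_rot: [-1.773, -2.593, -0.0]
wrist_force: [-1.0, -0.2, -2.5]
opening: 0.0293
grasp_force: 25.0
```

Emit:
apply_moves(
  plan=[
    {"offset":[0,0,-1],"rotation":[0,0,0.9]},
    {"offset":[0,0,0],"rotation":[0,0,0.9]},
    {"offset":[0,0,0],"rotation":[0,0,0.9]},
    {"offset":[0,0,0],"rotation":[0,0,0.9]},
    {"offset":[0,0,0],"rotation":[0,0,0.9]},
  ],
)

```text
time: 24.0
ee_pos: [0.4672, -0.1554, 0.2067]
eef_rot: [-2.311, -2.127, -0.0]
wrist_force: [-0.1, 0.3, -3.2]
opening: 0.0294
grasp_force: 25.0
```

Emit:
apply_moves(
  plan=[
    {"offset":[0,0,0],"rotation":[0,0,0]},
    {"offset":[0,0,0],"rotation":[0,0,0]},
  ],
)

```text
time: 24.2
ee_pos: [0.4673, -0.1556, 0.2066]
eef_rot: [-2.305, -2.134, -0.0]
wrist_force: [0.7, 0.7, -2.6]
opening: 0.0293
grasp_force: 25.0
```

Run:
```python
from h import *
s=monitor.get_state();print(s['opening'],s['wrist_force'],s['ee_pos'])
go([.520,.110,.108],-4.7)
```

```text
0.029309496431526853 [ 0.6926  0.6741 -2.6129] [ 0.4673 -0.1556  0.2066]
turn az 0.05 | x 8.97 y 1.02 z 3.29 | in 9 rows: x 0.996 y 0.114 | psi now -4.4 tilt 0.0003 t 24.2
```

Emit:
apply_moves(
  plan=[
    {"offset":[1,0.11,0],"rotation":[0,0,0.05]},
    {"offset":[1,0.11,0],"rotation":[0,0,0]},
    {"offset":[1,0.11,0],"rotation":[0,0,0]},
    {"offset":[1,0.11,0],"rotation":[0,0,0]},
    {"offset":[1,0.11,0],"rotation":[0,0,0]},
  ],
)

```text
time: 24.7
ee_pos: [0.4964, -0.0064, 0.2067]
eef_rot: [-2.311, -2.128, -0.0]
wrist_force: [0.5, 0.6, -3.0]
opening: 0.0299
grasp_force: 25.0
```

Emit:
apply_moves(
  plan=[
    {"offset":[1,0.11,0],"rotation":[0,0,0]},
    {"offset":[1,0.11,0],"rotation":[0,0,0]},
    {"offset":[1,0.11,0],"rotation":[0,0,0]},
    {"offset":[0.97,0.11,0],"rotation":[0,0,0]},
    {"offset":[0,0,0],"rotation":[0,0,0]},
  ],
)

```text
time: 25.2
ee_pos: [0.5197, 0.1131, 0.2065]
eef_rot: [-2.306, -2.132, -0.002]
wrist_force: [0.6, 0.1, -2.3]
opening: 0.0294
grasp_force: 25.0
```

Run:
```python
from h import *
im=cam('wrist')
for d in imaging.place_of('valve1','wrist')[:6]: print(round(d['score'],2),np.round(d['centre'],1),at_z(im,d['centre'],.0785)[:2])
go([.520,.110,.108],-4.7)
```

```text
0.93 [490.8 232.6] [0.7727 0.0401]
0.72 [251.5 219.5] [0.517  0.0757]
0.61 [334.3 245.2] [0.6047 0.0386]
turn az 0.01 | x -0.01 y 0.02 z 3.28 | in 1 rows: x -0.007 y 0.024 | psi now -4.6 tilt 0.0008 t 25.3
```

Emit:
apply_moves(
  plan=[
    {"offset":[0,0.02,0.8],"rotation":[0,0,0]},
    {"offset":[0,0,0.8],"rotation":[0,0,0]},
    {"offset":[0,0,0.7],"rotation":[0,0,0]},
    {"offset":[0,0,0.5],"rotation":[0,0,0]},
    {"offset":[0,0,0.45],"rotation":[0,0,0]},
  ],
)

```text
time: 25.8
ee_pos: [0.5195, 0.1085, 0.1084]
eef_rot: [-2.313, -2.125, 0.002]
wrist_force: [-2.3, -0.4, 1.8]
opening: 0.0299
grasp_force: 25.0
```

Emit:
apply_moves(
  plan=[
    {"offset":[0,0,0],"rotation":[0,0,0]},
    {"offset":[0,0,0],"rotation":[0,0,0]},
  ],
)

```text
time: 26.0
ee_pos: [0.5199, 0.1089, 0.1095]
eef_rot: [-2.313, -2.125, 0.001]
wrist_force: [-0.6, 0.2, -0.0]
opening: 0.0296
grasp_force: 25.0
```

Run:
```python
from h import *
s=monitor.get_state();print(s['opening'],s['wrist_force'],s['ee_pos'])
```

```text
0.029640469058384626 [-0.6486  0.1905 -0.0194] [0.5199 0.1089 0.1095]
```

Emit:
apply_moves(
  plan=[
    {"offset":[0,0,0],"rotation":[0,0,0]},
    {"offset":[0,0,0],"rotation":[0,0,0]},
    {"offset":[0,0,0],"rotation":[0,0,0]},
    {"offset":[0,0,-0.6],"rotation":[0,0,0]},
    {"offset":[0,0,-1],"rotation":[0,0,0]},
  ],
  grip=0.55,
)

```text
time: 26.5
ee_pos: [0.5188, 0.1099, 0.1563]
eef_rot: [-2.311, -2.125, 0.004]
wrist_force: [1.1, 0.1, 0.6]
opening: 0.0513
grasp_force: 0.0
```

Emit:
apply_moves(
  plan=[
    {"offset":[0,0,-1],"rotation":[0,0,-0.2]},
    {"offset":[0,0,-1],"rotation":[0,0,-0.2]},
    {"offset":[0,0,-0.6],"rotation":[0,0,0]},
    {"offset":[0,0,0],"rotation":[0,0,0]},
  ],
)

```text
time: 26.9
ee_pos: [0.522, 0.11, 0.2385]
eef_rot: [2.266, 2.169, 0.008]
wrist_force: [0.3, 0.8, -0.4]
opening: 0.051
grasp_force: 0.0
```

Run:
```python
from h import *
im=cam('scene');save(im,'d2.png',(275,190,100,70),6)
go([.4655,-.243,.2],-2.4)
```

```text
turn az -0.02 | x -11.83 y -1.35 z 1.21 | in 12 rows: x -0.986 y -0.113 | psi now -2.5 tilt 0.0035 t 26.9
```

View pics/d2.png

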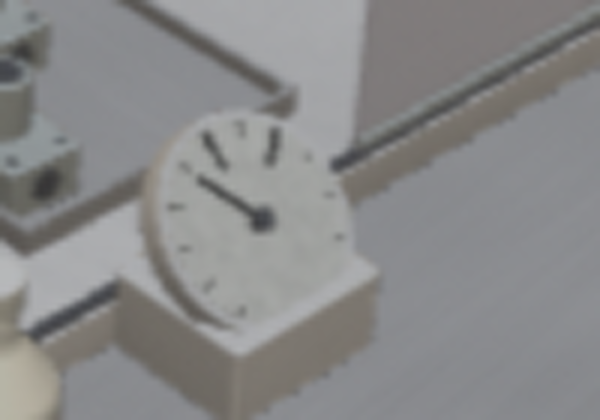

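The needle is at about 24.5 mm, just short of the first thick mark, so one more body (6.5–10 mm) lands in the band. Going for B.

Emit:
apply_moves(
  plan=[
    {"offset":[-0.98,-0.11,0],"rotation":[0,0,0]},
    {"offset":[-0.98,-0.11,0],"rotation":[0,0,0]},
    {"offset":[-0.98,-0.11,0],"rotation":[0,0,0]},
    {"offset":[-0.98,-0.11,0],"rotation":[0,0,0]},
    {"offset":[-0.98,-0.11,0],"rotation":[0,0,0]},
  ],
)

```text
time: 27.45
ee_pos: [0.496, -0.037, 0.2334]
eef_rot: [-2.268, -2.171, 0.002]
wrist_force: [-0.1, 0.3, -0.5]
opening: 0.0509
grasp_force: 0.0
```

Emit:
apply_moves(
  plan=[
    {"offset":[-0.98,-0.11,0],"rotation":[0,0,0]},
    {"offset":[-0.98,-0.11,0],"rotation":[0,0,0]},
    {"offset":[-0.98,-0.11,0],"rotation":[0,0,0]},
    {"offset":[-0.98,-0.11,0],"rotation":[0,0,0]},
    {"offset":[-0.98,-0.11,0],"rotation":[0,0,0]},
  ],
)

```text
time: 27.95
ee_pos: [0.4732, -0.183, 0.2333]
eef_rot: [-2.268, -2.17, 0.001]
wrist_force: [0.3, 0.2, -0.1]
opening: 0.051
grasp_force: 0.0
```

Emit:
apply_moves(
  plan=[
    {"offset":[-0.98,-0.11,0.6],"rotation":[0,0,0]},
    {"offset":[-0.98,-0.11,0.6],"rotation":[0,0,0]},
    {"offset":[0,0,0],"rotation":[0,0,0]},
    {"offset":[0,0,0],"rotation":[0,0,0]},
  ],
)

```text
time: 28.35
ee_pos: [0.4641, -0.2404, 0.1974]
eef_rot: [-2.269, -2.167, 0.0]
wrist_force: [0.4, 0.4, 0.0]
opening: 0.0512
grasp_force: 0.0
```

Run:
```python
from h import *
im=cam('wrist');save(im,'w6.png',k=1)
print(proj(im,[.4655,-.2423,.065]))
for d in imaging.place_of('valve1','wrist')[:6]: print(round(d['score'],2),np.round(d['centre'],1),at_z(im,d['centre'],.003)[:2])
go([.4655,-.2425,.038],-2.4)
```

```text
[252.9186 186.086 ]
0.9 [285.1 240. ] [ 0.5047 -0.3347]
0.88 [253.4 177.6] [ 0.4663 -0.2477]
0.64 [342.5 237. ] [ 0.5807 -0.3338]
0.57 [135.  197.6] [ 0.314  -0.2669]
turn az -0.02 | x -0.08 y 0.02 z 5.36 | in 1 rows: x -0.084 y 0.017 | psi now -2.5 tilt 0.0009 t 28.4
```

View pics/w6.png

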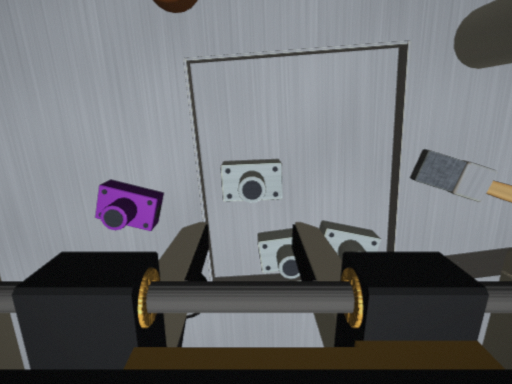

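B's bonnet is at (252,189) as predicted, and A was nudged about 2 cm but is still in the tray. I'll grip B.

Emit:
apply_moves(
  plan=[
    {"offset":[-0.1,0.01,1],"rotation":[0,0,0]},
    {"offset":[0,0,1],"rotation":[0,0,0]},
    {"offset":[0,0,1],"rotation":[0,0,0]},
    {"offset":[0,0,1],"rotation":[0,0,0]},
    {"offset":[0,0,1],"rotation":[0,0,0]},
  ],
)

```text
time: 28.95
ee_pos: [0.4661, -0.2428, 0.0489]
eef_rot: [2.267, 2.173, 0.001]
wrist_force: [-0.4, 0.1, 0.5]
opening: 0.0508
grasp_force: 0.0
```

Emit:
apply_moves(
  plan=[
    {"offset":[0,0,0.32],"rotation":[0,0,0]},
    {"offset":[0,0,0],"rotation":[0,0,0]},
  ],
)

```text
time: 29.15
ee_pos: [0.4649, -0.2425, 0.0389]
eef_rot: [-2.267, -2.172, 0.0]
wrist_force: [-0.1, 0.4, 0.2]
opening: 0.0513
grasp_force: 0.0
```

Emit:
apply_moves(
  plan=[
    {"offset":[0,0,0],"rotation":[0,0,0]},
    {"offset":[0,0,0],"rotation":[0,0,0]},
    {"offset":[0,0,0],"rotation":[0,0,0]},
    {"offset":[0,0,0],"rotation":[0,0,0]},
    {"offset":[0,0,0],"rotation":[0,0,0]},
  ],
  grip=0.0,
  force=25,
)

```text
time: 29.65
ee_pos: [0.4659, -0.2444, 0.0409]
eef_rot: [2.268, 2.17, 0.0]
wrist_force: [-0.6, 0.0, 6.6]
opening: 0.0296
grasp_force: 25.0
```

Emit:
apply_moves(
  plan=[
    {"offset":[0,0,-0.6],"rotation":[0,0,0]},
    {"offset":[0,0,-1],"rotation":[0,0,0]},
    {"offset":[0,0,-1],"rotation":[0,0,0]},
    {"offset":[0,0,-1],"rotation":[0,0,0]},
    {"offset":[0,0,-1],"rotation":[0,0,0]},
  ],
)

```text
time: 30.15
ee_pos: [0.4648, -0.2435, 0.1785]
eef_rot: [-2.269, -2.171, 0.0]
wrist_force: [0.1, 0.4, -2.1]
opening: 0.0295
grasp_force: 25.0
```

Emit:
apply_moves(
  plan=[
    {"offset":[0,0,-1],"rotation":[0,0,0.2]},
    {"offset":[0,0,0],"rotation":[0,0,0.2]},
    {"offset":[0,0,0],"rotation":[0,0,0]},
    {"offset":[0,0,0],"rotation":[0,0,0]},
  ],
)

```text
time: 30.55
ee_pos: [0.4642, -0.2431, 0.2056]
eef_rot: [-2.31, -2.124, 0.001]
wrist_force: [0.4, 0.2, -3.5]
opening: 0.0294
grasp_force: 25.0
```

Run:
```python
from h import *
s=monitor.get_state();print(s['opening'],s['wrist_force'],s['ee_pos'])
go([.609,.1005,.101],-4.7)
```

```text
0.029448134664851387 [ 0.442   0.1883 -3.4679] [ 0.4642 -0.2431  0.2056]
turn az -0.02 | x 11.81 y 3.87 z 3.49 | in 12 rows: x 0.984 y 0.323 | psi now -4.8 tilt 0.0035 t 30.6
```

Emit:
apply_moves(
  plan=[
    {"offset":[0.98,0.32,0],"rotation":[0,0,0]},
    {"offset":[0.98,0.32,0],"rotation":[0,0,0]},
    {"offset":[0.98,0.32,0],"rotation":[0,0,0]},
    {"offset":[0.98,0.32,0],"rotation":[0,0,0]},
    {"offset":[0.98,0.32,0],"rotation":[0,0,0]},
  ],
)

```text
time: 31.05
ee_pos: [0.5247, -0.0999, 0.2053]
eef_rot: [-2.31, -2.124, 0.003]
wrist_force: [-0.5, -0.5, -2.5]
opening: 0.0292
grasp_force: 25.0
```

Emit:
apply_moves(
  plan=[
    {"offset":[0.98,0.32,0],"rotation":[0,0,0]},
    {"offset":[0.98,0.32,0],"rotation":[0,0,0]},
    {"offset":[0.98,0.32,0],"rotation":[0,0,0]},
    {"offset":[0.98,0.32,0],"rotation":[0,0,0]},
    {"offset":[0.98,0.32,0],"rotation":[0,0,0]},
  ],
)

```text
time: 31.55
ee_pos: [0.5848, 0.0424, 0.2051]
eef_rot: [-2.31, -2.124, 0.004]
wrist_force: [1.3, -0.8, -3.4]
opening: 0.0299
grasp_force: 25.0
```

Emit:
apply_moves(
  plan=[
    {"offset":[0.98,0.33,0],"rotation":[0,0,0]},
    {"offset":[0.98,0.33,0],"rotation":[0,0,0]},
    {"offset":[0,0,0],"rotation":[0,0,0]},
    {"offset":[0,0,0],"rotation":[0,0,0]},
  ],
)

```text
time: 31.95
ee_pos: [0.6092, 0.0985, 0.2052]
eef_rot: [-2.309, -2.127, 0.005]
wrist_force: [0.1, -0.2, -2.9]
opening: 0.0293
grasp_force: 25.0
```

Run:
```python
from h import *
go([.609,.1005,.101],-4.7)
```

```text
turn az -0.00 | x 0.07 y -0.01 z 3.47 | in 1 rows: x 0.066 y -0.012 | psi now -4.7 tilt 0.0042 t 31.9
```

Emit:
apply_moves(
  plan=[
    {"offset":[0.06,0,0.8],"rotation":[0,0,0]},
    {"offset":[0,0,0.8],"rotation":[0,0,0]},
    {"offset":[0,0,0.8],"rotation":[0,0,0]},
    {"offset":[0,0,0.5],"rotation":[0,0,0]},
    {"offset":[0,0,0.35],"rotation":[0,0,0]},
  ],
)

```text
time: 32.45
ee_pos: [0.6086, 0.0984, 0.1078]
eef_rot: [-2.312, -2.123, 0.005]
wrist_force: [-0.1, -0.4, -2.1]
opening: 0.0294
grasp_force: 25.0
```

Emit:
apply_moves(
  plan=[
    {"offset":[0,0,0.2],"rotation":[0,0,0]},
    {"offset":[0,0,0],"rotation":[0,0,0]},
    {"offset":[0,0,0],"rotation":[0,0,0]},
  ],
)

```text
time: 32.75
ee_pos: [0.6108, 0.0995, 0.1048]
eef_rot: [2.312, 2.125, 0.001]
wrist_force: [-0.7, -0.2, -1.5]
opening: 0.0293
grasp_force: 25.0
```

Emit:
apply_moves(
  plan=[
    {"offset":[0,0,0],"rotation":[0,0,0]},
    {"offset":[0,0,0],"rotation":[0,0,0]},
    {"offset":[0,0,0],"rotation":[0,0,0]},
    {"offset":[0,0,-0.6],"rotation":[0,0,0]},
    {"offset":[0,0,-1],"rotation":[0,0,0]},
  ],
  grip=0.55,
)

```text
time: 33.25
ee_pos: [0.609, 0.0999, 0.1507]
eef_rot: [-2.31, -2.124, 0.005]
wrist_force: [-0.3, -0.7, 0.2]
opening: 0.0509
grasp_force: 0.0
```

Emit:
apply_moves(
  plan=[
    {"offset":[0,0,-1],"rotation":[0,0,0]},
    {"offset":[0,0,-1],"rotation":[0,0,0]},
    {"offset":[0,0,-1],"rotation":[0,0,0]},
    {"offset":[0,0,-0.6],"rotation":[0,0,0]},
    {"offset":[0,0,0],"rotation":[0,0,0]},
  ],
)

```text
time: 33.75
ee_pos: [0.6121, 0.0999, 0.2639]
eef_rot: [2.309, 2.123, 0.008]
wrist_force: [0.1, -0.1, 0.4]
opening: 0.0511
grasp_force: 0.0
```

Run:
```python
from h import *
im=cam('scene');save(im,'d3.png',(215,130,160,130),4.5)
go([.584,.3385,.26],85.3)
```

```text
turn az 15.69 | x -1.56 y -7.85 z 0.05 | in 8 rows: x -0.194 y -0.982 | psi now -4.8 tilt 0.0037 t 33.8
```

View pics/d3.png

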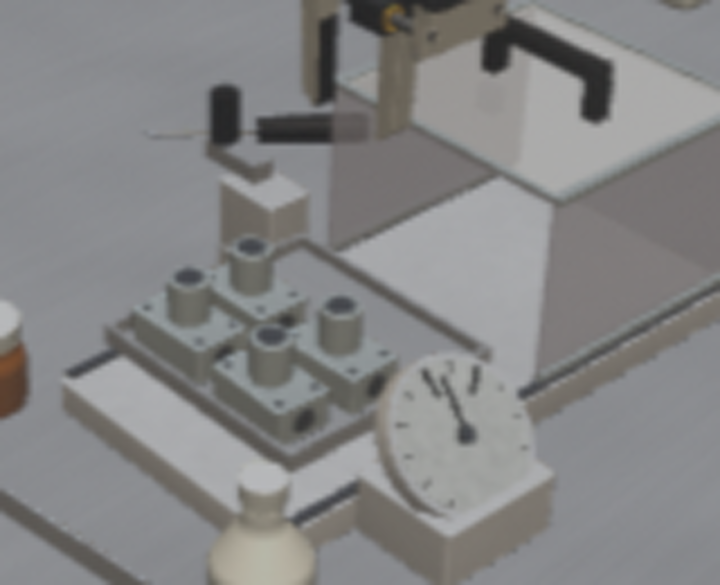

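The needle is now just past the first thick mark, at about 32 mm and inside the band. Four bodies stand upright on the pan. Now I return to the handle.

Emit:
apply_moves(
  plan=[
    {"offset":[0,0,-0.3],"rotation":[0,0,-1]},
    {"offset":[0,0,0],"rotation":[0,0,-1]},
    {"offset":[0,0,0],"rotation":[0,0,-1]},
    {"offset":[0,0,0],"rotation":[0,0,-1]},
    {"offset":[0,0,0],"rotation":[0,0,-1]},
  ],
)

```text
time: 34.3
ee_pos: [0.6096, 0.0998, 0.2669]
eef_rot: [-1.708, -2.634, 0.003]
wrist_force: [-0.5, 0.1, 0.7]
opening: 0.051
grasp_force: 0.0
```

Emit:
apply_moves(
  plan=[
    {"offset":[0,0,0],"rotation":[0,0,-1]},
    {"offset":[0,0,0],"rotation":[0,0,-1]},
    {"offset":[0,0,0],"rotation":[0,0,-1]},
    {"offset":[0,0,0],"rotation":[0,0,-1]},
    {"offset":[0,0,0],"rotation":[0,0,-1]},
  ],
)

```text
time: 34.8
ee_pos: [0.6096, 0.0998, 0.2668]
eef_rot: [-1.003, -2.974, 0.002]
wrist_force: [-0.0, -0.3, -0.4]
opening: 0.0513
grasp_force: 0.0
```

Emit:
apply_moves(
  plan=[
    {"offset":[0,0,0],"rotation":[0,0,-1]},
    {"offset":[0,0,0],"rotation":[0,0,-1]},
    {"offset":[0,0,0],"rotation":[0,0,-1]},
    {"offset":[0,0,0],"rotation":[0,0,-1]},
    {"offset":[0,0,0],"rotation":[0,0,-1]},
  ],
)

```text
time: 35.3
ee_pos: [0.6096, 0.0998, 0.2668]
eef_rot: [-0.236, -3.129, 0.0]
wrist_force: [-0.0, -0.3, 0.3]
opening: 0.0508
grasp_force: 0.0
```

Emit:
apply_moves(
  plan=[
    {"offset":[0,0,0],"rotation":[0,0,-0.72]},
    {"offset":[0,0,0],"rotation":[0,0,0]},
    {"offset":[0,0,0],"rotation":[0,0,0]},
  ],
)

```text
time: 35.6
ee_pos: [0.6099, 0.0998, 0.2677]
eef_rot: [-0.133, -3.137, 0.0]
wrist_force: [-1.1, 0.8, 0.3]
opening: 0.0511
grasp_force: 0.0
```

Run:
```python
from h import *
im=cam('wrist')
for d in imaging.place_of('hood_handle','wrist')[:2]: print(d['score'],d['centre'],at_z(im,d['centre'],.216)[:2])
go([.584,.3385,.26],85.3)
```

```text
turn az -0.02 | x 1.52 y 7.86 z 0.28 | in 8 rows: x 0.190 y 0.982 | psi now 85.2 tilt 0.0012 t 35.7
```

Emit:
apply_moves(
  plan=[
    {"offset":[0.19,0.98,0],"rotation":[0,0,0]},
    {"offset":[0.19,0.98,0],"rotation":[0,0,0]},
    {"offset":[0.19,0.98,0],"rotation":[0,0,0]},
    {"offset":[0.19,0.98,0],"rotation":[0,0,0]},
    {"offset":[0.19,0.98,0],"rotation":[0,0,0]},
  ],
)

```text
time: 36.2
ee_pos: [0.5939, 0.2498, 0.2689]
eef_rot: [-0.132, -3.139, 0.0]
wrist_force: [-0.1, -0.4, -0.6]
opening: 0.0514
grasp_force: 0.0
```

Emit:
apply_moves(
  plan=[
    {"offset":[0.19,0.98,0],"rotation":[0,0,0]},
    {"offset":[0.19,0.98,0],"rotation":[0,0,0]},
    {"offset":[0.19,0.98,0],"rotation":[0,0,0]},
    {"offset":[0,0,0],"rotation":[0,0,0]},
    {"offset":[0,0,0],"rotation":[0,0,0]},
  ],
  grip=0.7,
)

```text
time: 36.7
ee_pos: [0.5841, 0.3383, 0.2686]
eef_rot: [-0.129, -3.139, 0.001]
wrist_force: [-0.3, 0.0, -0.5]
opening: 0.0653
grasp_force: 0.0
```

Run:
```python
from h import *
go([.584,.3385,.204],85.3)
```

```text
turn az 0.00 | x 0.00 y 0.00 z 2.15 | in 1 rows: x 0.003 y 0.005 | psi now 85.3 tilt 0.0009 t 36.7
```

Emit:
apply_moves(
  plan=[
    {"offset":[0,0,0.8],"rotation":[0,0,0]},
    {"offset":[0,0,0.8],"rotation":[0,0,0]},
    {"offset":[0,0,0.5],"rotation":[0,0,0]},
    {"offset":[0,0,0],"rotation":[0,0,0]},
  ],
)

```text
time: 37.1
ee_pos: [0.5834, 0.3358, 0.2032]
eef_rot: [-0.133, -3.134, 0.004]
wrist_force: [-0.1, 0.2, 0.1]
opening: 0.0653
grasp_force: 0.0
```

Emit:
apply_moves(
  plan=[
    {"offset":[0,0,0],"rotation":[0,0,0]},
    {"offset":[0,0,0],"rotation":[0,0,0]},
    {"offset":[0,0,0],"rotation":[0,0,0]},
    {"offset":[0,0,0],"rotation":[0,0,0]},
    {"offset":[0,0,0],"rotation":[0,0,0]},
  ],
  grip=0.0,
  force=15,
)

```text
time: 37.6
ee_pos: [0.5846, 0.3381, 0.2066]
eef_rot: [0.13, 3.138, 0.001]
wrist_force: [0.2, 0.2, 0.4]
opening: 0.03
grasp_force: 0.0
```

Emit:
apply_moves(
  plan=[
    {"offset":[0,0,0],"rotation":[0,0,0]},
    {"offset":[0,0,0],"rotation":[0,0,0]},
    {"offset":[0,0,0],"rotation":[0,0,0]},
  ],
)

```text
time: 37.9
ee_pos: [0.5844, 0.3381, 0.2062]
eef_rot: [0.13, 3.139, 0.0]
wrist_force: [-0.6, 0.6, 1.4]
opening: 0.016
grasp_force: 15.0
```

Emit:
apply_moves(
  plan=[
    {"offset":[0,-0.3,0],"rotation":[0,0,0]},
    {"offset":[0,-0.6,0],"rotation":[0,0,0]},
    {"offset":[0,-0.6,0],"rotation":[0,0,0]},
    {"offset":[0,-0.6,0],"rotation":[0,0,0]},
    {"offset":[0,-0.6,0],"rotation":[0,0,0]},
  ],
)

```text
time: 38.4
ee_pos: [0.5772, 0.2558, 0.2062]
eef_rot: [-0.13, -3.138, -0.001]
wrist_force: [0.3, 4.4, 1.4]
opening: 0.0158
grasp_force: 15.0
```

Emit:
apply_moves(
  plan=[
    {"offset":[0,-0.6,0],"rotation":[0,0,0]},
    {"offset":[0,-0.6,0],"rotation":[0,0,0]},
    {"offset":[0,-0.6,0],"rotation":[0,0,0]},
    {"offset":[0,-0.6,0],"rotation":[0,0,0]},
    {"offset":[0,-0.6,0],"rotation":[0,0,0]},
  ],
)

```text
time: 38.9
ee_pos: [0.5693, 0.166, 0.2061]
eef_rot: [-0.13, -3.138, -0.0]
wrist_force: [-2.3, 5.4, 2.4]
opening: 0.0157
grasp_force: 15.0
```

Emit:
apply_moves(
  plan=[
    {"offset":[0,-0.6,0],"rotation":[0,0,0]},
    {"offset":[0,-0.6,0],"rotation":[0,0,0]},
    {"offset":[0,-0.6,0],"rotation":[0,0,0]},
    {"offset":[0,-0.35,0],"rotation":[0,0,0]},
    {"offset":[0,-0.1,0],"rotation":[0,0,0]},
  ],
)

```text
time: 39.4
ee_pos: [0.5639, 0.1042, 0.206]
eef_rot: [-0.132, -3.138, -0.017]
wrist_force: [-1.5, 26.8, 1.4]
opening: 0.016
grasp_force: 15.0
```

Emit:
apply_moves(
  plan=[
    {"offset":[0,0,0],"rotation":[0,0,0]},
    {"offset":[0,0,0],"rotation":[0,0,0]},
  ],
)

```text
time: 39.6
ee_pos: [0.5639, 0.1043, 0.2061]
eef_rot: [-0.129, -3.138, -0.013]
wrist_force: [-1.2, 17.9, 1.6]
opening: 0.0159
grasp_force: 15.0
```

Emit:
apply_moves(
  plan=[
    {"offset":[0,0,0],"rotation":[0,0,0]},
    {"offset":[0,0,0],"rotation":[0,0,0]},
    {"offset":[0,0,0],"rotation":[0,0,0]},
    {"offset":[0,0,0],"rotation":[0,0,0]},
    {"offset":[0,0,-0.8],"rotation":[0,0,0]},
  ],
  grip=0.7,
)

```text
time: 40.1
ee_pos: [0.5627, 0.0993, 0.2269]
eef_rot: [-0.131, -3.132, 0.002]
wrist_force: [-0.0, -0.2, -0.6]
opening: 0.0512
grasp_force: 0.0
```

Emit:
apply_moves(
  plan=[
    {"offset":[0,0,-1],"rotation":[0,0,0]},
    {"offset":[0,0,-1],"rotation":[0,0,0]},
    {"offset":[0,0,0],"rotation":[0,0,0]},
    {"offset":[0,0,0],"rotation":[0,0,0]},
  ],
)

```text
time: 40.5
ee_pos: [0.5651, 0.0997, 0.2905]
eef_rot: [0.131, 3.137, -0.001]
wrist_force: [0.5, 0.2, -0.3]
opening: 0.065
grasp_force: 0.0
```

Run:
```python
from h import *
im=cam('wrist')
for l,z in(('hood_handle',.216),('catch_knob',.13)):
  for d in imaging.place_of(l,'wrist')[:2]: print(l,d['score'],d['centre'],at_z(im,d['centre'],z)[:2])
go([.381,.2185,.122],85.3)
```

```text
hood_handle 0.91 [256.3, 197.7] [0.5627 0.1065]
turn az -0.01 | x 6.40 y 3.44 z 5.55 | in 7 rows: x 0.915 y 0.491 | psi now 85.2 tilt 0.0027 t 40.6
```

Emit:
apply_moves(
  plan=[
    {"offset":[0.91,0.49,0],"rotation":[0,0,0]},
    {"offset":[0.91,0.49,0],"rotation":[0,0,0]},
    {"offset":[0.91,0.49,0],"rotation":[0,0,0]},
    {"offset":[0.91,0.49,0],"rotation":[0,0,0]},
    {"offset":[0.91,0.49,0],"rotation":[0,0,0]},
  ],
)

```text
time: 41.15
ee_pos: [0.4331, 0.1851, 0.2887]
eef_rot: [-0.13, -3.137, 0.001]
wrist_force: [0.2, -0.3, 0.9]
opening: 0.0651
grasp_force: 0.0
```

Emit:
apply_moves(
  plan=[
    {"offset":[0.91,0.49,0],"rotation":[0,0,0]},
    {"offset":[0.91,0.49,0],"rotation":[0,0,0]},
    {"offset":[0,0,0],"rotation":[0,0,0]},
    {"offset":[0,0,0],"rotation":[0,0,0]},
  ],
)

```text
time: 41.55
ee_pos: [0.3823, 0.2187, 0.2895]
eef_rot: [-0.128, -3.138, 0.001]
wrist_force: [-0.0, 0.4, -0.6]
opening: 0.0649
grasp_force: 0.0
```

Run:
```python
from h import *
im=cam('wrist')
for l,z in(('hood_handle',.216),('catch_knob',.13)):
  for d in imaging.place_of(l,'wrist')[:2]: print(l,d['score'],d['centre'],at_z(im,d['centre'],z)[:2])
go([.381,.2185,.122],85.3)
```

```text
hood_handle 0.87 [153.7, 377.5] [0.5629 0.1059]
catch_knob 0.72 [253.2, 178.2] [0.3827 0.2234]
turn az -0.02 | x 0.08 y 0.01 z 5.59 | in 1 rows: x 0.082 y 0.007 | psi now 85.2 tilt 0.0008 t 41.7
```

Knob where expected. I'll descend, grip and push it home.

Emit:
apply_moves(
  plan=[
    {"offset":[0,0.05,1],"rotation":[0,0,0]},
    {"offset":[0,0,1],"rotation":[0,0,0]},
    {"offset":[0,0,1],"rotation":[0,0,0]},
    {"offset":[0,0,1],"rotation":[0,0,0]},
    {"offset":[0,0,1],"rotation":[0,0,0]},
  ],
)

```text
time: 42.2
ee_pos: [0.3836, 0.2194, 0.1386]
eef_rot: [-0.132, -3.139, 0.0]
wrist_force: [0.9, -0.7, 0.4]
opening: 0.0651
grasp_force: 0.0
```

Emit:
apply_moves(
  plan=[
    {"offset":[0,0,0.55],"rotation":[0,0,0]},
    {"offset":[0,0,0],"rotation":[0,0,0]},
    {"offset":[0,0,0],"rotation":[0,0,0]},
  ],
)

```text
time: 42.5
ee_pos: [0.3836, 0.2197, 0.1236]
eef_rot: [-0.132, -3.138, 0.0]
wrist_force: [0.4, -0.1, 0.6]
opening: 0.065
grasp_force: 0.0
```

Emit:
apply_moves(
  plan=[
    {"offset":[0,0,0],"rotation":[0,0,0]},
    {"offset":[0,0,0],"rotation":[0,0,0]},
    {"offset":[0,0,0],"rotation":[0,0,0]},
    {"offset":[0,0,0],"rotation":[0,0,0]},
    {"offset":[0,0,0],"rotation":[0,0,0]},
  ],
  grip=0.0,
  force=12,
)

```text
time: 43.0
ee_pos: [0.3829, 0.2202, 0.1239]
eef_rot: [0.13, 3.138, 0.0]
wrist_force: [-0.3, 0.5, -0.4]
opening: 0.0294
grasp_force: 0.0
```

Emit:
apply_moves(
  plan=[
    {"offset":[0,0,0],"rotation":[0,0,0]},
    {"offset":[0,0,0],"rotation":[0,0,0]},
  ],
)

```text
time: 43.2
ee_pos: [0.3827, 0.2188, 0.1237]
eef_rot: [-0.129, -3.139, 0.005]
wrist_force: [0.4, -5.7, 3.4]
opening: 0.0238
grasp_force: 12.0
```

Emit:
apply_moves(
  plan=[
    {"offset":[-0.3,0,0],"rotation":[0,0,0]},
    {"offset":[-0.3,0,0],"rotation":[0,0,0]},
    {"offset":[-0.3,0,0],"rotation":[0,0,0]},
    {"offset":[-0.3,0,0],"rotation":[0,0,0]},
    {"offset":[-0.1,0,0],"rotation":[0,0,0]},
  ],
)

```text
time: 43.7
ee_pos: [0.4194, 0.2156, 0.1234]
eef_rot: [-0.13, -3.133, 0.004]
wrist_force: [-11.4, -4.3, 11.8]
opening: 0.0238
grasp_force: 12.0
```

Emit:
apply_moves(
  plan=[
    {"offset":[0,0,0],"rotation":[0,0,0]},
    {"offset":[0,0,0],"rotation":[0,0,0]},
  ],
)

```text
time: 43.9
ee_pos: [0.4195, 0.2156, 0.1235]
eef_rot: [-0.129, -3.134, 0.005]
wrist_force: [-6.0, -5.1, 7.1]
opening: 0.0239
grasp_force: 12.0
```

Emit:
apply_moves(
  plan=[
    {"offset":[0,0,0],"rotation":[0,0,0]},
    {"offset":[0,0,0],"rotation":[0,0,0]},
    {"offset":[0,0,0],"rotation":[0,0,0]},
    {"offset":[0,0,0],"rotation":[0,0,0]},
    {"offset":[0,0,-1],"rotation":[0,0,0]},
  ],
  grip=0.7,
)

```text
time: 44.4
ee_pos: [0.4191, 0.2163, 0.1507]
eef_rot: [-0.13, -3.132, 0.003]
wrist_force: [-0.3, 0.6, -0.3]
opening: 0.059
grasp_force: 0.0
```

Emit:
apply_moves(
  plan=[
    {"offset":[0,0,-1],"rotation":[0,0,0]},
    {"offset":[0,0,-1],"rotation":[0,0,0]},
    {"offset":[0,0,-1],"rotation":[0,0,0]},
    {"offset":[0,0,-1],"rotation":[0,0,0]},
    {"offset":[0,0,-1],"rotation":[0,0,0]},
  ],
)

```text
time: 44.9
ee_pos: [0.4216, 0.217, 0.3048]
eef_rot: [0.13, 3.139, 0.0]
wrist_force: [-0.3, 0.1, 0.8]
opening: 0.0652
grasp_force: 0.0
```

Emit:
apply_moves(
  plan=[
    {"offset":[0,0,0],"rotation":[0,0,0]},
    {"offset":[0,0,0],"rotation":[0,0,0]},
  ],
)

```text
time: 45.1
ee_pos: [0.4219, 0.217, 0.3037]
eef_rot: [0.13, 3.138, 0.001]
wrist_force: [-0.2, -0.3, -0.5]
opening: 0.0656
grasp_force: 0.0
```

Run:
```python
from h import *
im=cam('wrist')
for l,z in(('hood_handle',.216),('catch_knob',.13)):
  for d in imaging.place_of(l,'wrist')[:2]: print(l,d['score'],d['centre'],at_z(im,d['centre'],z)[:2])
print(monitor.get_state()['wrist_force'])
im=cam('scene');save(im,'end.png',(110,120,265,205),3)
```

```text
hood_handle 0.72 [156.2, 330.9] [0.5581 0.1099]
catch_knob 0.98 [247.4, 172.1] [0.4181 0.2156]
[-0.8832 -0.1627  0.0537]
```

View pics/end.png

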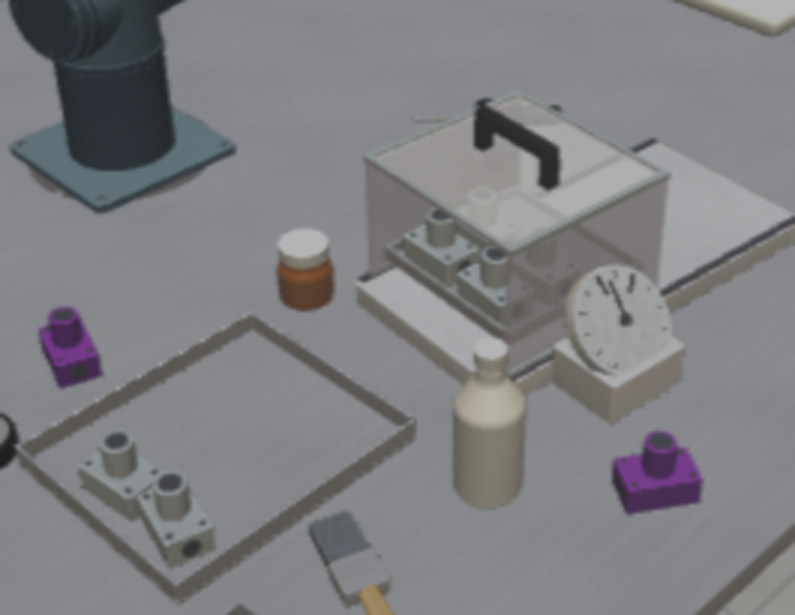

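The hood is shut with four bodies on the pan, and the needle at (617,295) is just right of the first thick mark. Two bodies remain in the tray at (119,465) and (172,505). The catch knob is back at (0.418, 0.216), its home position, so I'm handing the job in.

```bash
python3 -c "
from rig import workorder
print(workorder.close_job())"
```

```text
the job is handed in; nothing more can be done
None
```

I handed the job in with three valve bodies added, so four are now on the pan; the needle reads about 32 mm, inside the band. The hood is shut, the catch is home, two unused bodies are still in the tray, and no score came back.

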